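# Load the block shaker and latch its guard

### The arm

A 6-joint arm with a two-finger parallel gripper is mounted at the origin on a cart in front of the work surface, level with it; the furniture and walls round the work are solid. World frame = base frame: x ahead of the robot, y to its left, z up, the work surface at z = 0. Lengths are in m, angles in rad, forces in N, time in s.
With the tool pointing down it reaches from about 0.3 to 0.95 m from the base axis. Payload 3.1 kg.
Tool frame: the origin (TCP) lies midway between the tips of the shut fingers; the grasp point (between the pads) lies 19 mm behind it; y points along the fingers, x is the direction in which the jaws open and shut, and the axes are right-handed (so a half turn about y gives the same grasp; the last joint's range is limited). The gripper opens to 85 mm and grips with 20 to 120 N. Pads are 22 mm wide; open, the fingers measure 114 mm over their backs; the gripper's body (76 mm by 85 mm) begins 54 mm behind the grasp point. The pads swing forward as they close: fully open they stand 13 mm farther back than shut.
Start: joints at [1.14, 0.308, 1.634, -0, 1.2, -0.07], TCP at [0.221, 0.585, 0.231] pointing down, gripper open.
Joint ranges: [-3.06, 3.06], [-0.79, 1.96], [0.05, 2.63], [-1.19, 4.34], [0.05, 2.64], [-2.94, 2.94]. Speed limits (rad/s): [2.79, 2.79, 3.14, 3.14, 3.14, 3.14].

### API

Orientations are given as a rotation vector (axis times angle).
In Python, from station import sense, read_camera, calibration, job_done gives the robot as it stands.
- The arm moves only by the tool arm_command, never from a script. Its argument "rows" is a list of rows, each a list of 7 numbers: the shift along the tool's x, y, z in mm, then the turn, a rotation vector about the tool's x, y, z in rad, then the finger opening in mm, from 0 to 85.4. In form: [[tx, ty, tz, ax, ay, az, hand], ...]. A call has exactly 10 rows; each row shifts and turns the pose as measured when the row begins, along the tool's axes as they then stand; what a row does not reach is not made up. A row lasts 1/12 s, in which the tool goes at most 41.7 mm and 7.16 degrees, less where a joint would pass 70% of its speed; a pose out of reach is approached as far as the arm can. A call is refused whole if a number of a shift passes 41.7 or a number of a turn 0.125, either way. A call with a gripper value outside its range is refused whole. The fingers move at their own pace and stop on an object; the grip force is fixed at half the most. Time passes only in rows, so rows that do not move let the fingers close, or fill a call up. It gives the time, the measured TCP pose, the force and the opening at its end, in the units of the state.
- sense(): the state, without advancing time (a new reading comes with each control period).
- read_camera(name): name is "scene" or "top" or "wrist"; returns the picture (480x640x3 uint8, red, green, blue); there is no depth.
- calibration(name): a dict with "mtx" (3x3 intrinsics, pixels), "dist" ([k1, k2, p1, p2, k3] as OpenCV has them; the pictures are not rectified), "R" (3x3) and "t" (3): a world point X has camera coordinates R X + t. Camera axes: x right, y down, z forward; pixel columns grow to the right and rows downward; lengths in m; the calibration is good to about 2 mm. A picture is of the moment at which its call begins: read the wrist's pose just before it. calibration takes no time and is no camera call; for the wrist camera it gives the pose at the moment of the call.
- job_done(): hands the job in, once; it reports no verdict.
The state is a dict: "clock": time; "q": joint angles; "qvel": joint speeds; "effort": joint torques, N m; "eef_pos": TCP position; "tool_rot": TCP orientation; "wrist_force": force on the tool from outside, world axes, zero at the start; "wrist_torque": the same for the moment, N m; "gripper_width": finger opening in m.
Only numpy, scipy, OpenCV 4.12 (cv2) and the standard library are available. Lean on these libraries where they do the work, as an engineer would, in place of code of your own. Each camera call takes 0.05 s, during which the arm holds its last target.

### The job

Get the bench shaker ready for a run: lift its latch bar out of the keeper and slide the clear guard fully open, then plug every tube block standing on the bench fully home, upright, into a socket that fits it (wide blocks in the wide sockets, square ones in the square sockets). Then slide the guard shut over them and drop the latch bar back into the keeper's notch, without shifting the timer or the two vials.

Things in the scene. Friction and masses are not known exactly. Their poses are not given: they have to be found in the camera images.
- shaker: low white block shaker fixed to the bench, 170 (x) x 300 (y) x 50 mm high. Origin: centre of its underside, on the worktop; own x points to its back, y to its left, z up; its front with display and dial looks to -x. Aluminium plate with four sockets on its right half (two wide ones in front, two square ones behind), plain deck on its left half.
- wide_socket_0 (a point): mouth centre of the wide front right socket, level with the top of the shaker's aluminium plate (50 mm above the worktop); hole 38 (x) x 58 (y) mm (1 mm play on each side of its block), 22 mm deep. Axes as the shaker's. A seated block's origin lies 22 mm below this point, its tab tops out 58 mm above it. Sockets lie 68 mm apart front to back, 66 mm left to right.
- wide_socket_1 (a point): mouth centre of the wide front left socket, level with the top of the shaker's aluminium plate (50 mm above the worktop); hole 38 (x) x 58 (y) mm (1 mm play on each side of its block), 22 mm deep. Axes as the shaker's. A seated block's origin lies 22 mm below this point, its tab tops out 58 mm above it. Sockets lie 68 mm apart front to back, 66 mm left to right.
- square_socket_0 (a point): mouth centre of the square back right socket, level with the top of the shaker's aluminium plate (50 mm above the worktop); hole 46 x 46 mm (1 mm play on each side of its block), 22 mm deep. Axes as the shaker's. A seated block's origin lies 22 mm below this point, its tab tops out 58 mm above it. Sockets lie 68 mm apart front to back, 66 mm left to right.
- square_socket_1 (a point): mouth centre of the square back left socket, level with the top of the shaker's aluminium plate (50 mm above the worktop); hole 46 x 46 mm (1 mm play on each side of its block), 22 mm deep. Axes as the shaker's. A seated block's origin lies 22 mm below this point, its tab tops out 58 mm above it. Sockets lie 68 mm apart front to back, 66 mm left to right.
- guard (a joint): slide of the clear tunnel hood (156 mm in x, 140 mm in y, roof 120 mm above the worktop) along the shaker's y, in m: 0 = shut over the sockets, at its end stop; 0.144 = fully open, over the left deck. About 2 N friction, stays where left. Moved by the latch bar's knob. The roof clears the tabs of fully seated blocks by 8 mm and strikes blocks that stand proud.
- latch_bar (a joint): lift of the steel latch bar, in rad: 0 = level (its rest, in the notch or clear of the keeper), grows as its front end is raised, to 0.8; falls back by its weight (0.16 kg). 10 mm wide, 9 mm high, it crosses the hood front to back at mid length, moves with it, and is hinged about the shaker's y at the hood's back, 186 mm behind its knob, 130 mm above the worktop.
- latch_knob (a point): mid height of the upright round black knob on the bar's front end, 19 mm in diameter, 28 mm high; 30 mm above the bar's centre line, 160 mm above the worktop when the bar is down, 120 mm in front of the shaker's middle. x along the bar to its hinge, y the shaker's y. Grip it from above, fingers to its left and right; then raise it and draw it along.
- notch (a point): middle of the floor of the keeper's notch, 125 mm above the worktop: a 5 mm thick, 46 mm wide steel upright on the shaker's front, 27 mm behind the knob. Notch open at the top, 15 mm wide along the shaker's y, 15 mm deep, square lips: the bar must be raised to get in or out (knob at least 18 mm; 30 mm is ample). At guard 0 the bar lies in mid notch, 2.5 mm play each side.
- wide_block_0: aluminium tube block, 0.2 kg, may be absent: 56 (own x) x 36 (own y) mm, 40 mm high, lowest 4 mm tapered 2.5 mm inward; on top four tube caps (5 mm) and a dark upright grip tab, 22 mm along own x, 10 mm thick along own y, its top 80 mm above the underside. Origin: centre of underside; z up. Fits only wide sockets, long side along the shaker's y, either way round.
- wide_block_1: aluminium tube block, 0.2 kg, may be absent: 56 (own x) x 36 (own y) mm, 40 mm high, lowest 4 mm tapered 2.5 mm inward; on top four tube caps (5 mm) and a dark upright grip tab, 22 mm along own x, 10 mm thick along own y, its top 80 mm above the underside. Origin: centre of underside; z up. Fits only wide sockets, long side along the shaker's y, either way round.
- square_block_0: aluminium tube block, 0.2 kg, may be absent: 44 x 44 mm, 40 mm high, lowest 4 mm tapered 2.5 mm inward; on top four tube caps (5 mm) and a dark upright grip tab, 22 mm along own x, 10 mm thick along own y, its top 80 mm above the underside. Origin: centre of underside; z up. Fits only square sockets, in any quarter-turn.
- square_block_1: aluminium tube block, 0.2 kg, may be absent: 44 x 44 mm, 40 mm high, lowest 4 mm tapered 2.5 mm inward; on top four tube caps (5 mm) and a dark upright grip tab, 22 mm along own x, 10 mm thick along own y, its top 80 mm above the underside. Origin: centre of underside; z up. Fits only square sockets, in any quarter-turn.
- lab_timer: bystander: flat cream bench timer, 66 x 66 x 18 mm, lying in front of the shaker. Origin: centre of its underside.
- vial_amber: bystander: amber capped vial, 32 mm in diameter, 62 mm high, standing behind the blocks. Origin: centre of its underside.
- vial_white: bystander: white-capped vial, 30 mm in diameter, 68 mm high, standing behind the shaker. Origin: centre of its underside.
Things that resemble listed ones, but are neither listed nor needed, are in the scene too. What is shaped like the square_block_1 but blue is not meant.

How it is judged:
On the way, in this order (a step that is already met when the one before it is completed fails the run):
1. the latch bar is lifted out of the keeper and the guard is slid open (value of joint guard above 0.13 m), for 0.2 s.
2. with the guard open, every block present is plugged fully home in a socket of its shape (((horizontal distance between wide_block_0 and wide_socket_0 below 0.004 m and z of wide_block_0 in the frame of wide_socket_0 below -0.019 m) or (horizontal distance between wide_block_0 and wide_socket_1 below 0.004 m and z of wide_block_0 in the frame of wide_socket_1 below -0.019 m)) and ((horizontal distance between wide_block_1 and wide_socket_0 below 0.004 m and z of wide_block_1 in the frame of wide_socket_0 below -0.019 m) or (horizontal distance between wide_block_1 and wide_socket_1 below 0.004 m and z of wide_block_1 in the frame of wide_socket_1 below -0.019 m)) and ((horizontal distance between square_block_0 and square_socket_0 below 0.004 m and z of square_block_0 in the frame of square_socket_0 below -0.019 m) or (horizontal distance between square_block_0 and square_socket_1 below 0.004 m and z of square_block_0 in the frame of square_socket_1 below -0.019 m)) and ((horizontal distance between square_block_1 and square_socket_0 below 0.004 m and z of square_block_1 in the frame of square_socket_0 below -0.019 m) or (horizontal distance between square_block_1 and square_socket_1 below 0.004 m and z of square_block_1 in the frame of square_socket_1 below -0.019 m)) and value of joint guard above 0.1 m), for 0.2 s.
At the end, for the whole second after the job is handed in: Every block present is plugged home in a socket of its shape (within 4 mm of the socket's centre, at least 19 of its 22 mm deep) and at rest; the guard is shut (within 6 mm of its end stop) and the latch bar lies down in the keeper's notch (within 0.025 rad of level) (((horizontal distance between wide_block_0 and wide_socket_0 below 0.004 m and z of wide_block_0 in the frame of wide_socket_0 below -0.019 m) or (horizontal distance between wide_block_0 and wide_socket_1 below 0.004 m and z of wide_block_0 in the frame of wide_socket_1 below -0.019 m)) and ((horizontal distance between wide_block_1 and wide_socket_0 below 0.004 m and z of wide_block_1 in the frame of wide_socket_0 below -0.019 m) or (horizontal distance between wide_block_1 and wide_socket_1 below 0.004 m and z of wide_block_1 in the frame of wide_socket_1 below -0.019 m)) and ((horizontal distance between square_block_0 and square_socket_0 below 0.004 m and z of square_block_0 in the frame of square_socket_0 below -0.019 m) or (horizontal distance between square_block_0 and square_socket_1 below 0.004 m and z of square_block_0 in the frame of square_socket_1 below -0.019 m)) and ((horizontal distance between square_block_1 and square_socket_0 below 0.004 m and z of square_block_1 in the frame of square_socket_0 below -0.019 m) or (horizontal distance between square_block_1 and square_socket_1 below 0.004 m and z of square_block_1 in the frame of square_socket_1 below -0.019 m)) and linear speed of each of wide_block_0, wide_block_1, square_block_0, square_block_1 below 0.02 m/s and value of joint guard below 0.006 m and value of joint latch_bar below 0.025 rad); the robot touches nothing.
It fails at once if the square lab timer is pushed about (more than 30 mm) or knocked over (distance of lab_timer from where it was at the start of the episode above 0.03 m or angle between lab_timer's own z axis and vertical above 0.5 rad).
It fails at once if the amber vial is pushed about (more than 30 mm) or knocked over (distance of vial_amber from where it was at the start of the episode above 0.03 m or angle between vial_amber's own z axis and vertical above 0.5 rad).
It fails at once if the white-capped vial is pushed about (more than 30 mm) or knocked over (distance of vial_white from where it was at the start of the episode above 0.03 m or angle between vial_white's own z axis and vertical above 0.5 rad).
Of wide_block_0, wide_block_1, square_block_0, square_block_1 only 3 to 4 are there at a start; the rules pass over those that are not, and their reading is None.
At some moment in a run one of wide_block_0, wide_block_1, square_block_0, square_block_1 may be knocked a few centimetres aside while the robot is not near it.
It also fails if it takes over 210 s, if anything falls off the work surface, if the arm or the gripper's body presses on something with over 40 N, if the wrist force passes 120 N, or if a joint passes its speed limit or range.

## Working session

There is one attempt and no reset: what is moved stays moved. The work goes in short steps, Python scripts to look and compute and a tool call to move; the robot and the scene stay as the last step left them, time stands still between calls to the robot, and variables do not carry over. Pictures are saved under pics/ and viewed, and the job is handed in when it is done.

Besides the shell and the picture viewer there is one more tool, called after "Call:" by a JSON object that holds its "op" and its "data". arm_command: Moves the arm, as the interface text tells. Its arguments: {"type":"object","properties":{"rows":{"type":"array"}},"required":["rows"]}

```bash
ls; mkdir -p pics
cat > h.py <<'E'
import numpy as np,cv2
from station import sense,read_camera,calibration,job_done
def snap(n,f):
    c=calibration(n);im=read_camera(n);cv2.imwrite('pics/'+f+'.png',im[:,:,::-1]);return im,c
def ray(c,uv):
    K=np.array(c['mtx']);d=np.array(c['dist']);R=np.array(c['R']);t=np.array(c['t'])
    p=cv2.undistortPoints(np.array([[uv]],float),K,d)[0,0]
    return -R.T@t, R.T@np.array([p[0],p[1],1])
def onz(c,uv,z):
    o,d=ray(c,uv);return o+d*(z-o[2])/d[2]
def proj(c,X):
    R=np.array(c['R']);r,_=cv2.Rodrigues(R)
    return cv2.projectPoints(np.array(X,float).reshape(-1,1,3),r,np.array(c['t'],float),np.array(c['mtx']),np.array(c['dist']))[0][:,0]
E
python3 - <<'E'
from h import *
s=sense();print(s)
for n in('scene','top','wrist'):
    im,c=snap(n,n+'0');print(n,-np.array(c['R']).T@np.array(c['t']),c['mtx'][0][0])
E
```

```text
pics
{'clock': 0.0, 'q': array([ 1.14030322e+00,  3.09013264e-01,  1.63520982e+00, -6.51386124e-06,
        1.19967286e+00, -6.97075974e-02]), 'qvel': array([-1.15333073e-04, -6.31696322e-05, -3.49980356e-05,  6.07725651e-04,
       -4.49997603e-04,  2.67459656e-04]), 'effort': array([ 3.82151129e-04, -4.15263283e+01, -2.76658326e+01, -2.24624125e-05,
        1.04418703e-02,  1.40297698e-05]), 'eef_pos': array([0.22031712, 0.58399809, 0.23003083]), 'tool_rot': array([-1.35976435, -0.93798546,  0.94125318]), 'wrist_force': array([ 0.1829911 ,  0.03397268, -0.65049041]), 'wrist_torque': array([-0.00603782, -0.04916499,  0.03888335]), 'gripper_width': 0.08520181890046191}
scene [-0.34904309 -0.76112112  0.73342456] 553.7178863531858
top [ 0.44745927 -0.02368838  1.35356233] 588.6670675347845
wrist [0.15549309 0.60910308 0.37166673] 347.96687969359294
```

View pics/scene0.png

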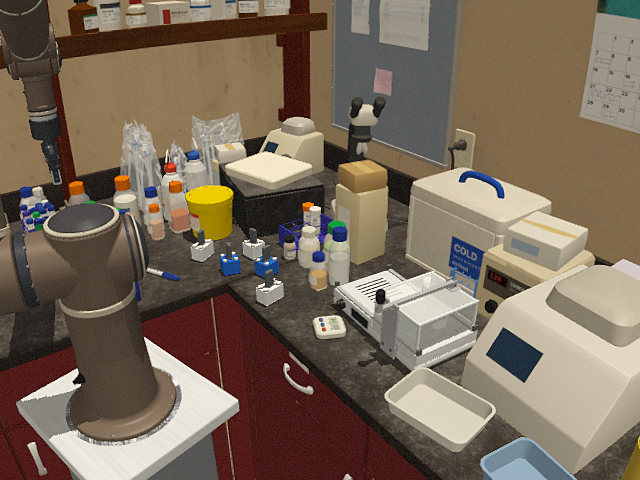

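View pics/top0.png

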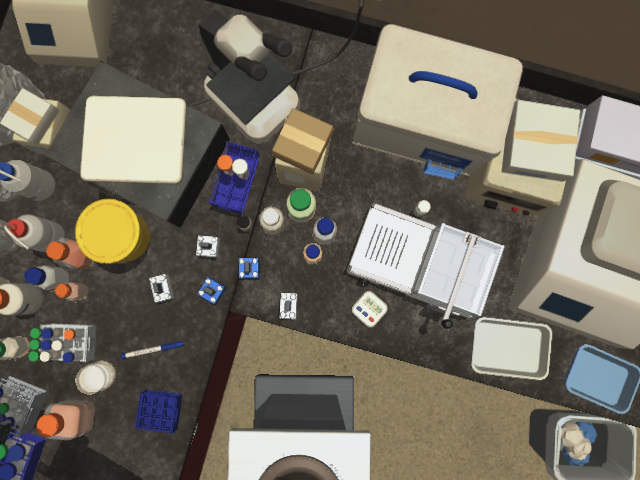

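View pics/wrist0.png

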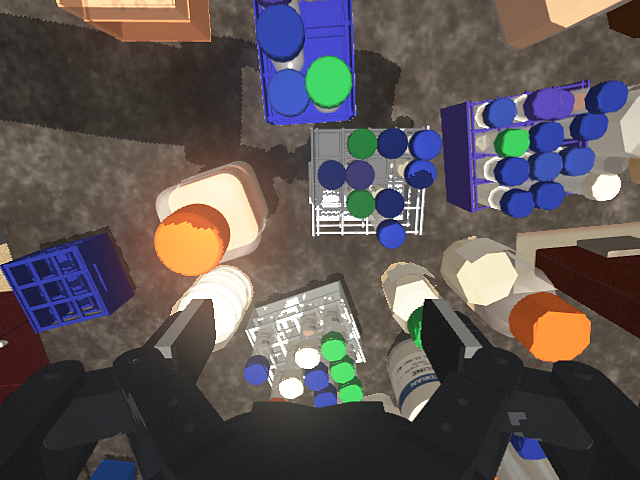

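Run:
```python
import cv2
im=cv2.imread('pics/top0.png')
cv2.imwrite('pics/tb.png',cv2.resize(im[220:330,130:320],None,fx=4,fy=4,interpolation=cv2.INTER_CUBIC))
cv2.imwrite('pics/ts.png',cv2.resize(im[190:340,340:520],None,fx=4,fy=4,interpolation=cv2.INTER_CUBIC))
im=cv2.imread('pics/scene0.png')
cv2.imwrite('pics/sb.png',cv2.resize(im[220:310,180:300],None,fx=6,fy=6,interpolation=cv2.INTER_CUBIC))
```

```text
(no output)
```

View pics/tb.png

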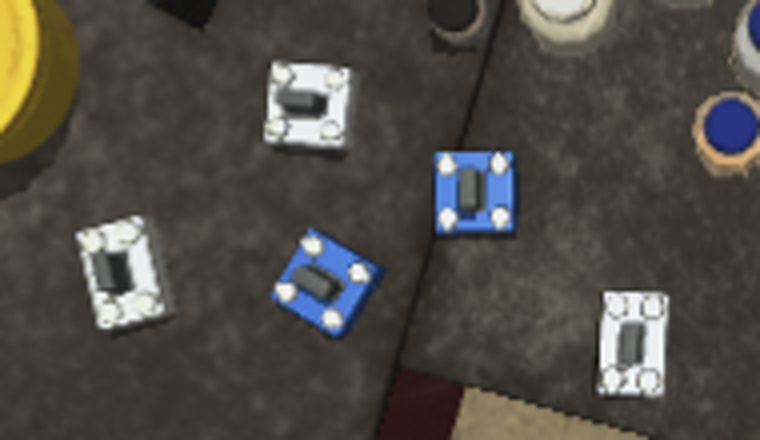

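View pics/ts.png

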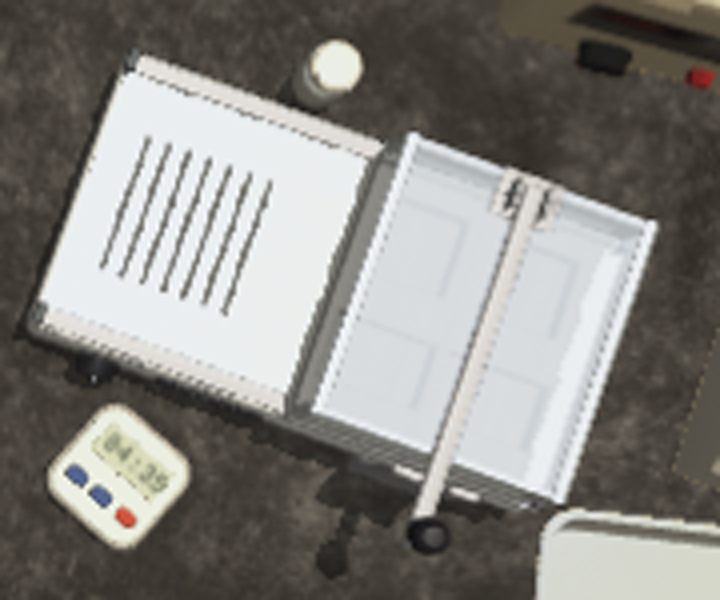

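View pics/sb.png

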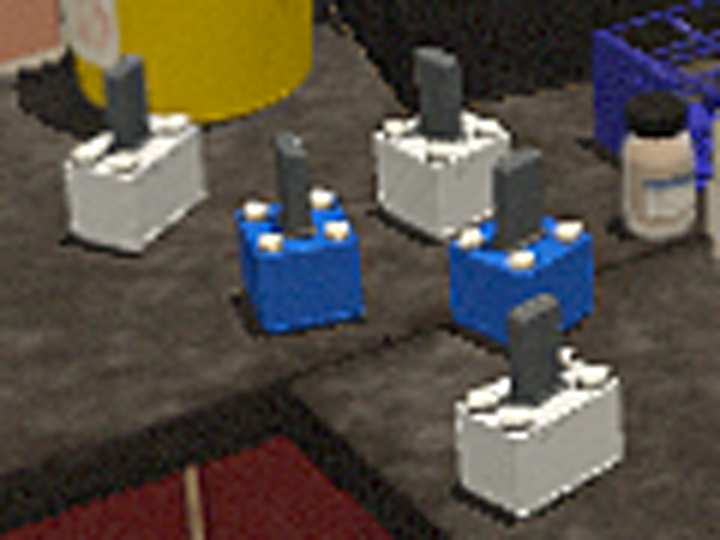

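Run:
```python
from h import *
from scipy.spatial.transform import Rotation as Rn
c=calibration('top')
im=cv2.imread('pics/top0.png')
hsv=cv2.cvtColor(im,cv2.COLOR_BGR2HSV)
P=lambda uv,z:onz(c,uv,z).round(4)
print('knob',P((447.3,323.8),.174))
print('corners LB',P((372.5,204.5),.05),'LF',P((348.8,271),.05))
# bar edges at top z .1345
print('bar near hinge',P((340+530/4,190+205/4),.1345),'bar front',P((340+430/4,190+505/4),.1345))
print('guard roof corners',[P((340+a/4,190+b/4),.12) for a,b in((412,135),(655,225),(562,500),(318,410))])
for n,(u,v) in dict(S=(207,246),Wl=(161,288),Wr=(289,305)).items():
    x0,y0=u-25,v-25
    m=((hsv[...,1]<40)&(hsv[...,2]>140)).astype(np.uint8)[y0:y0+50,x0:x0+50]
    m=cv2.morphologyEx(m,cv2.MORPH_CLOSE,np.ones((7,7)))
    cs,_=cv2.findContours(m,cv2.RETR_EXTERNAL,cv2.CHAIN_APPROX_NONE)
    k=max(cs,key=cv2.contourArea).reshape(-1,2)+[x0,y0]
    w=np.array([onz(c,p,.04)[:2] for p in k.astype(float)])
    r=cv2.minAreaRect((w*1000).astype(np.float32));print(n,r)
    print(' tab px->', )
for n,u in dict(timer=(369,309),amber=(243,224),vw=(423,207),bl=(313,253)).items(): print(n,P(u,.05))
s=sense();print(Rn.from_rotvec(s['tool_rot']).as_matrix().round(3))
```

```text
knob [ 0.4031 -0.2955  0.174 ]
corners LB [ 0.6616 -0.158   0.05  ] LF [ 0.5118 -0.1061  0.05  ]
bar near hinge [ 0.5733 -0.3588  0.1345] bar front [ 0.4171 -0.3051  0.1345]
guard roof corners [array([ 0.6111, -0.3005,  0.12  ]), array([ 0.5651, -0.4293,  0.12  ]), array([ 0.4201, -0.3778,  0.12  ]), array([ 0.4654, -0.25  ,  0.12  ])]
S ((564.522705078125, 213.085205078125), (44.19635009765625, 45.127708435058594), 86.20933532714844)
 tab px->
Wl ((469.0495300292969, 314.9376525878906), (55.772884368896484, 37.30195617675781), 16.15984344482422)
 tab px->
Wr ((433.89776611328125, 27.662395477294922), (55.2067985534668, 35.544315338134766), 0.8223816156387329)
 tab px->
timer [ 0.4287 -0.1513  0.05  ]
amber [0.6134 0.131  0.05  ]
vw [ 0.6576 -0.2715  0.05  ]
bl [ 0.5507 -0.0262  0.05  ]
[[ 0.353 -0.001 -0.936]
 [ 0.936 -0.002  0.353]
 [-0.002 -1.     0.   ]]
```

```bash
cat >> h.py <<'E'
from scipy.spatial.transform import Rotation as Rn
def want(yaw,tilt=0):
    a=np.radians(yaw);x=np.array([np.cos(a),np.sin(a),0]);y=np.array([0,0,-1.]);R=np.c_[x,y,np.cross(x,y)]
    return R@Rn.from_rotvec([tilt,0,0]).as_matrix()
def plan(p=None,yaw=None,tilt=0):
    s=sense();R=Rn.from_rotvec(s['tool_rot']).as_matrix()
    print('t',round(s['clock'],2),'pos',s['eef_pos'].round(4),'yaw',round(np.degrees(np.arctan2(R[1,0],R[0,0])),2),'down',R[:,1].round(4),'w',round(s['gripper_width']*1000,1),'F',s['wrist_force'].round(1),'q',s['q'].round(2))
    if p is not None: print(' shift mm',(R.T@(np.array(p)-s['eef_pos'])*1000).round(1))
    if yaw is not None: print(' turn',Rn.from_matrix(R.T@want(yaw,tilt)).as_rotvec().round(4))
E
python3 -c "
from h import *
plan([.40,-.29,.26],70.9)"
```

```text
t 0.15 pos [0.2204 0.5842 0.2303] yaw 69.33 down [-8.0e-04 -1.7e-03 -1.0e+00] w 85.1 F [ 0.9  0.2 -0.1] q [ 1.14  0.31  1.63 -0.    1.2  -0.07]
 shift mm [-754.6  -28.4 -476.6]
 turn [-0.0002 -0.0274 -0.0019]
```

Call:
{"op": "arm_command", "data": {"rows": [[-20,-6,-28,0,0,0,85],[-20,-6,-28,0,0,0,85],[-20,-6,-28,0,0,0,85],[-20,-4,-28,0,0,0,85],[-20,-4,-28,0,0,0,85],[-20,-4,-28,0,0,0,85],[-20,0,-28,0,0,0,85],[-20,0,-28,0,0,0,85],[-20,0,-28,0,0,0,85],[-20,0,-28,0,0,0,85]]}}

```text
clock: 0.98
eef_pos: [0.4141, 0.2912, 0.2572]
tool_rot: [-1.354, -0.945, 0.954]
wrist_force: [0.2, 0.8, 0.3]
gripper_width: 0.0847
```

```bash
python3 -c "
from h import *
plan([.40,-.29,.28],70.9)"
```

```text
t 0.98 pos [0.4141 0.2912 0.2572] yaw 70.11 down [-0.0045 -0.0034 -1.    ] w 84.7 F [0.2 0.8 0.3] q [ 0.53  0.06  1.88 -0.    1.21 -0.7 ]
 shift mm [-551.4  -20.7 -184.4]
 turn [-0.0031 -0.0138 -0.0047]
```

Call:
{"op": "arm_command", "data": {"rows": [[-35,-2,-12,0,0,0,60],[-35,-2,-12,0,0,0,60],[-35,-2,-12,0,0,0,60],[-35,-2,-12,0,0,0,60],[-35,-2,-12,0,0,0,60],[-35,-2,-12,0,0,0,60],[-35,-2,-12,0,0,0,60],[-35,-2,-12,0,0,0,60],[-35,-2,-12,0,0,0,60],[-35,-2,-12,0,0,0,60]]}}

```text
clock: 1.82
eef_pos: [0.4069, -0.0952, 0.2776]
tool_rot: [-1.355, -0.949, 0.954]
wrist_force: [-0.1, -0.1, 0.2]
gripper_width: 0.0601
```

Call:
{"op": "arm_command", "data": {"rows": [[-35,0,-12,0,0,0,45],[-35,0,-12,0,0,0,45],[-35,0,-12,0,0,0,45],[-35,0,-12,0,0,0,45],[-30,0,-12,0,0,0,45],[-20,0,-4,0,0,0,45],[0,0,0,0,0,0,45],[0,0,0,0,0,0,45],[0,0,0,0,0,0,45],[0,0,0,0,0,0,45]]}}

```text
clock: 2.65
eef_pos: [0.3974, -0.3116, 0.2773]
tool_rot: [-1.36, -0.94, 0.946]
wrist_force: [-0.9, -0.6, 0.2]
gripper_width: 0.0451
```

```bash
python3 -c "
from h import *
plan([.4031,-.2955,.22],70.9)
snap('wrist','w1')"
```

```text
t 2.65 pos [ 0.3974 -0.3116  0.2773] yaw 69.56 down [-9.0e-04 -4.3e-03 -1.0e+00] w 45.1 F [-0.9 -0.6  0.2] q [-0.75  0.03  1.86 -0.    1.25 -1.96]
 shift mm [17.3 57.3  0.3]
 turn [ 0.0006 -0.0233 -0.0043]
```

View pics/w1.png

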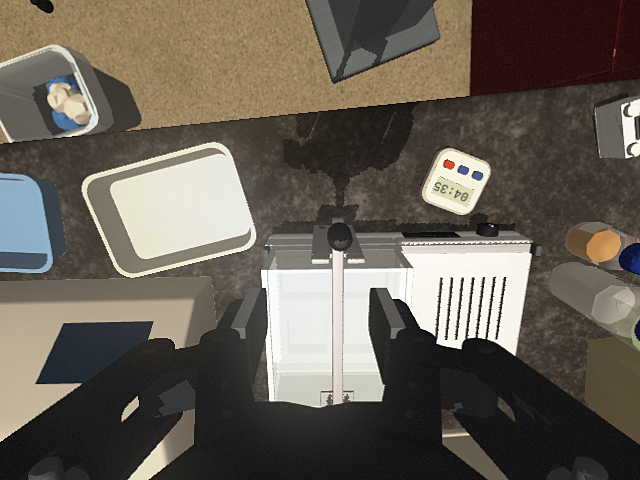

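```bash
python3 -c "
from h import *
c=calibration('wrist')
im=cv2.imread('pics/w1.png');cv2.imwrite('pics/w1c.png',cv2.resize(im[210:420,240:560],(800,525),interpolation=cv2.INTER_CUBIC))
print(onz(c,(341,234),.174))
# fingers centre check: project TCP
print(proj(c,[sense()['eef_pos']]),proj(c,[[.4031,-.2955,.174]]))
"
```

```text
[ 0.39755746 -0.29355518  0.174     ]
[[317.32198964 305.41058975]] [[341.00731462 241.77851377]]
```

View pics/w1c.png

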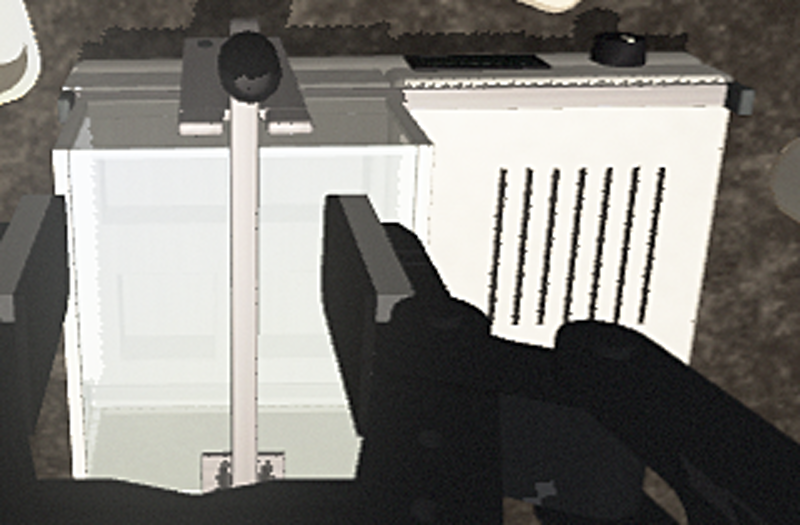

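```bash
python3 -c "
from h import *
c=calibration('wrist')
a=np.radians(np.arange(0,360,15))
for k in ([.4031,-.2955],[.400,-.2945]):
  for z in(.174,.146):
    p=proj(c,[[k[0]+.0095*np.cos(t),k[1]+.0095*np.sin(t),z] for t in a]);print(k,z,p.mean(0),p.min(0),p.max(0))
im=cv2.imread('pics/w1.png');g=im.max(2)
m=(g<60).astype(np.uint8)
print(np.array(m[215:256,320:362]))
" | tail -50 | tr -d ' '
python3 - <<'E'
import cv2
im=cv2.imread('pics/w1.png');cv2.imwrite('pics/w1d.png',cv2.resize(im[215:270,310:375],None,fx=10,fy=10,interpolation=cv2.INTER_NEAREST))
E
```

```text
[0.4031,-0.2955]0.174[341.00979965241.71437866][328.05828728229.2023688][353.98634509254.10080585]
[0.4031,-0.2955]0.146[338.9284089232.27449127][327.21770323220.87804577][350.65975228243.56737943]
[0.4,-0.2945]0.174[340.89201958237.41575202][327.89504948224.81518226][353.91421609249.88936909]
[0.4,-0.2945]0.146[338.81535236228.35858067][327.06746856216.88917276][350.58401867239.72340849]
[[111...000]
[111...000]
[111...000]
...
[000...000]
[000...000]
[000...000]]
```

View pics/w1d.png

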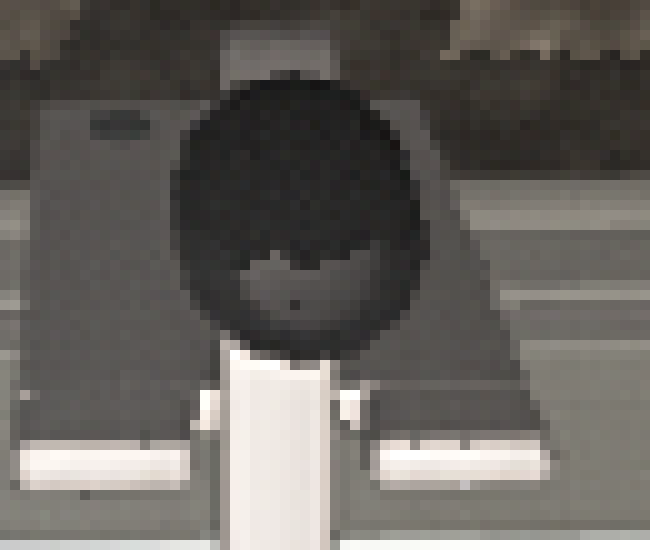

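Call:
{"op": "arm_command", "data": {"rows": [[16,0,0,0,-0.023,0,45],[0,5,0,0,0,0,45],[0,10,0,0,0,0,45],[0,20,0,0,0,0,45],[0,20,0,0,0,0,45],[0,20,0,0,0,0,45],[0,10,0,0,0,0,45],[0,5,0,0,0,0,45],[0,0,0,0,0,0,45],[0,0,0,0,0,0,45]]}}

```text
clock: 3.53
eef_pos: [0.4042, -0.2904, 0.1821]
tool_rot: [-1.35, -0.967, 0.973]
wrist_force: [0.1, -0.3, 0.4]
gripper_width: 0.0451
```

```bash
python3 -c "
from h import *
plan([.401,-.295,.144],70.9)
snap('wrist','w2')"
```

```text
t 3.53 pos [ 0.4042 -0.2904  0.1821] yaw 71.56 down [ 2.0e-04 -6.3e-03 -1.0e+00] w 45.1 F [ 0.1 -0.3  0.4] q [-0.71  0.12  1.97 -0.01  1.05 -1.95]
 shift mm [-5.2 38.1  1.7]
 turn [ 0.0022  0.0116 -0.0059]
```

View pics/w2.png

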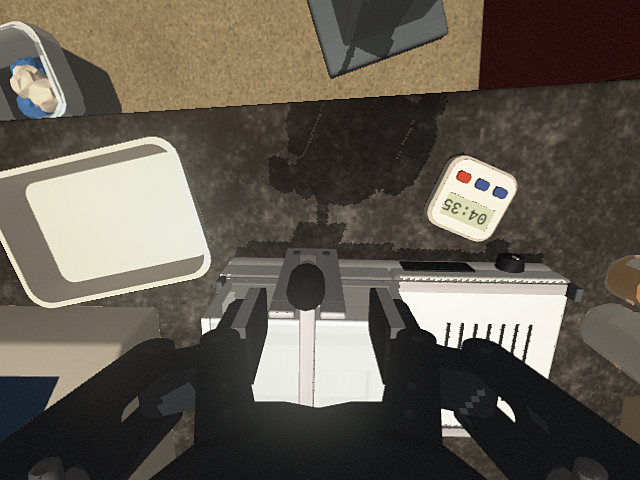

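Call:
{"op": "arm_command", "data": {"rows": [[-5,0,2,0,0.011,-0.006,45],[0,5,0,0,0,0,45],[0,10,0,0,0,0,45],[0,10,0,0,0,0,45],[0,10,0,0,0,0,45],[0,3,0,0,0,0,45],[0,0,0,0,0,0,45],[0,0,0,0,0,0,45],[0,0,0,0,0,0,45],[0,0,0,0,0,0,45]]}}

```text
clock: 4.42
eef_pos: [0.4024, -0.2972, 0.1432]
tool_rot: [-1.357, -0.963, 0.957]
wrist_force: [-0.3, -0.5, 0.3]
gripper_width: 0.0451
```

```bash
python3 -c "
from h import *
plan([.401,-.295,.144],70.9)
snap('wrist','w3')"
```

```text
t 4.42 pos [ 0.4024 -0.2972  0.1432] yaw 70.82 down [ 0.007  -0.0042 -1.    ] w 45.1 F [-0.3 -0.5  0.3] q [-0.72  0.17  2.    0.    0.96 -1.96]
 shift mm [ 1.6 -0.8  2. ]
 turn [ 0.008  -0.0014 -0.0017]
```

View pics/w3.png

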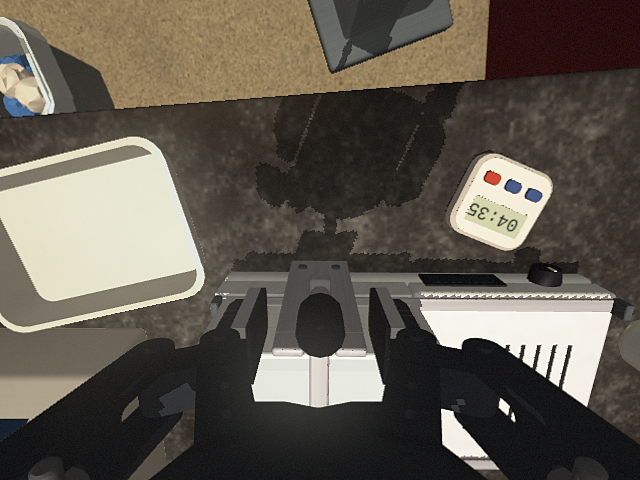

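Call:
{"op": "arm_command", "data": {"rows": [[1,0,1,0,0,0,30],[0,0,0,0,0,0,20],[0,0,0,0,0,0,0],[0,0,0,0,0,0,0],[0,0,0,0,0,0,0],[0,0,0,0,0,0,0],[0,0,0,0,0,0,0],[0,0,0,0,0,0,0],[0,0,0,0,0,0,0],[0,0,0,0,0,0,0]]}}

```text
clock: 5.3
eef_pos: [0.4023, -0.2963, 0.1443]
tool_rot: [-1.359, -0.964, 0.957]
wrist_force: [0.1, 0.3, -0.4]
gripper_width: 0.0175
```

```bash
python3 -c "
from h import *
plan([.401,-.295,.144],70.9,0.14)"
```

```text
t 5.3 pos [ 0.4023 -0.2963  0.1443] yaw 70.83 down [ 0.0089 -0.0059 -0.9999] w 17.5 F [ 0.1  0.3 -0.4] q [-0.72  0.17  2.    0.    0.96 -1.96]
 shift mm [0.8 0.3 1.7]
 turn [ 0.1503 -0.0015 -0.0025]
```

Call:
{"op": "arm_command", "data": {"rows": [[0,-3,-0.2,0.015,0,0,0],[0,-3,-0.3,0.015,0,0,0],[0,-3,-0.4,0.015,0,0,0],[0,-3,-0.4,0.015,0,0,0],[0,-3,-0.4,0.015,0,0,0],[0,-3,-0.4,0.015,0,0,0],[0,-3,-0.4,0.015,0,0,0],[0,-3,-0.4,0.015,0,0,0],[0,-3,-0.4,0.015,0,0,0],[0,-3,-0.4,0.015,0,0,0]]}}

```text
clock: 6.13
eef_pos: [0.4074, -0.2981, 0.1763]
tool_rot: [-1.219, -0.864, 1.015]
wrist_force: [-0.2, -0.7, -2.2]
gripper_width: 0.0171
```

```bash
python3 -c "
from h import *
plan([.401,-.295,.144],70.9,0.14);snap('wrist','w4');snap('scene','s4')
im=cv2.imread('pics/s4.png');cv2.imwrite('pics/s4c.png',cv2.resize(im[230:380,300:500],(800,600)))"
```

```text
t 6.13 pos [ 0.4074 -0.2981  0.1763] yaw 70.81 down [-0.1485  0.0488 -0.9877] w 17.1 F [-0.2 -0.7 -2.2] q [-0.68  0.23  1.86 -0.06  1.2  -1.89]
 shift mm [ 0.9 33.   1.9]
 turn [-0.017  -0.0019 -0.0025]
```

View pics/s4c.png

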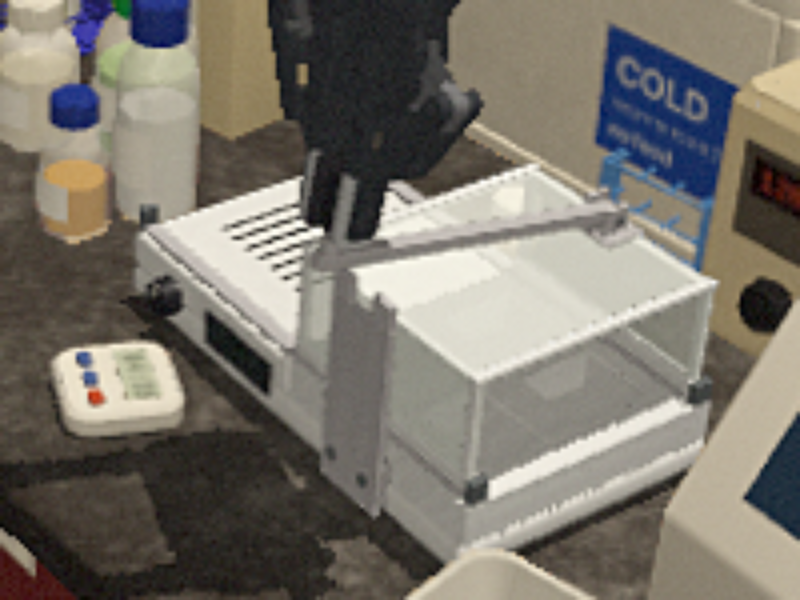

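Call:
{"op": "arm_command", "data": {"rows": [[3,0,0,0,0,0,0],[6,0,0,0,0,0,0],[8,0,0,0,0,0,0],[8,0,0,0,0,0,0],[8,0,0,0,0,0,0],[8,0,0,0,0,0,0],[8,0,0,0,0,0,0],[8,0,0,0,0,0,0],[8,0,0,0,0,0,0],[8,0,0,0,0,0,0]]}}

```text
clock: 7.07
eef_pos: [0.4335, -0.2244, 0.1758]
tool_rot: [-1.224, -0.863, 1.016]
wrist_force: [-0.3, -1.6, -1.2]
gripper_width: 0.0175
```

```bash
python3 -c "
from h import *
a=np.radians(70.9);plan(np.array([.4074,-.2981,.1763])+.146*np.array([np.cos(a),np.sin(a),0]),70.9,0.15)"
```

```text
t 7.07 pos [ 0.4335 -0.2244  0.1758] yaw 70.8 down [-0.1464  0.0443 -0.9882] w 17.5 F [-0.3 -1.6 -1.2] q [-0.54  0.2   1.89 -0.04  1.19 -1.76]
 shift mm [67.8 -0.8  0.8]
 turn [-0.0034 -0.0028 -0.0061]
```

Call:
{"op": "arm_command", "data": {"rows": [[8,0,0,0,0,0,0],[8,0,0,0,0,0,0],[8,0,0,0,0,0,0],[8,0,0,0,0,0,0],[8,0,0,0,0,0,0],[8,0,0,0,0,0,0],[8,0,0,0,0,0,0],[6,0,0,0,0,0,0],[4,0,0,0,0,0,0],[4,0,0,0,0,0,0]]}}

```text
clock: 7.9
eef_pos: [0.4555, -0.1622, 0.1758]
tool_rot: [-1.239, -0.852, 1.045]
wrist_force: [-4.7, -17.1, -2.3]
gripper_width: 0.0173
```

```bash
python3 -c "
from h import *
a=np.radians(70.9);plan(np.array([.4074,-.2981,.1763])+.146*np.array([np.cos(a),np.sin(a),0]),70.9,0.15)"
```

```text
t 7.9 pos [ 0.4555 -0.1622  0.1758] yaw 71.43 down [-0.1553  0.0153 -0.9877] w 17.3 F [ -4.7 -17.1  -2.3] q [-0.4   0.2   1.9  -0.05  1.19 -1.62]
 shift mm [ 1.9 -0.4  1.1]
 turn [-0.0025  0.0037 -0.0364]
```

Call:
{"op": "arm_command", "data": {"rows": [[-1,0,0,0,0,0,0],[0,3,0.4,-0.015,0,0,0],[0,3,0.4,-0.015,0,0,0],[0,3,0.4,-0.015,0,0,0],[0,4,0.4,-0.015,0,0,0],[0,4,0.4,-0.02,0,0,0],[0,4,0.4,-0.02,0,0,0],[0,4,0.4,-0.02,0,0,0],[0,3,0.4,-0.015,0,0,0],[0,2,0,-0.01,0,0,0]]}}

```text
clock: 8.73
eef_pos: [0.4505, -0.1609, 0.1446]
tool_rot: [-1.376, -0.95, 0.983]
wrist_force: [-0.5, -4.7, -2.0]
gripper_width: 0.0172
```

```bash
python3 -c "
from h import *
plan([.45,-.16,.144],70.7,0)"
```

```text
t 8.73 pos [ 0.4505 -0.1609  0.1446] yaw 71.08 down [-3.000e-04 -3.420e-02 -9.994e-01] w 17.2 F [-0.5 -4.7 -2. ] q [-0.41  0.13  2.05 -0.04  0.95 -1.63]
 shift mm [0.7 0.5 0.7]
 turn [ 0.0109  0.0068 -0.0324]
```

Call:
{"op": "arm_command", "data": {"rows": [[0,0,0,0,0,0,40],[0,0,0,0,0,0,40],[0,0,0,0,0,0,40],[0,-3,0,0,0,0,40],[0,-10,0,0,0,-0.03,40],[0,-20,0,0,0,0,40],[0,-30,0,0,0,0,40],[0,-30,0,0,0,0,40],[0,-20,0,0,0,0,40],[0,-10,0,0,0,0,40]]}}

```text
clock: 9.57
eef_pos: [0.4465, -0.1545, 0.2702]
tool_rot: [-1.342, -0.968, 0.965]
wrist_force: [-0.5, 1.3, 0.1]
gripper_width: 0.0399
```

```bash
python3 -c "
from h import *
plan([.434,0.028,.2],-89.2)
snap('top','t5')
im=cv2.imread('pics/t5.png');cv2.imwrite('pics/t5c.png',cv2.resize(im[190:340,340:520],(800,667)))
cv2.imwrite('pics/t5d.png',cv2.resize(im[220:330,130:320],(760,440)))"
```

```text
t 9.57 pos [ 0.4465 -0.1545  0.2702] yaw 71.41 down [-3.0e-04  3.5e-03 -1.0e+00] w 39.9 F [-0.5  1.3  0.1] q [-0.43 -0.03  1.94  0.    1.24 -1.67]
 shift mm [168.8  70.8  69.9]
 turn [-4.8000e-03  2.8031e+00 -1.2000e-03]
```

View pics/t5c.png

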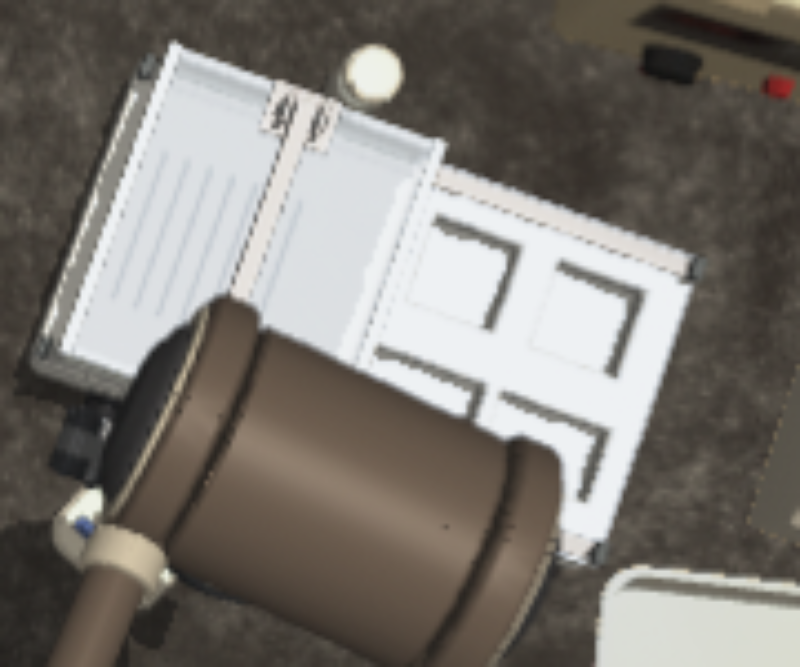

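View pics/t5d.png

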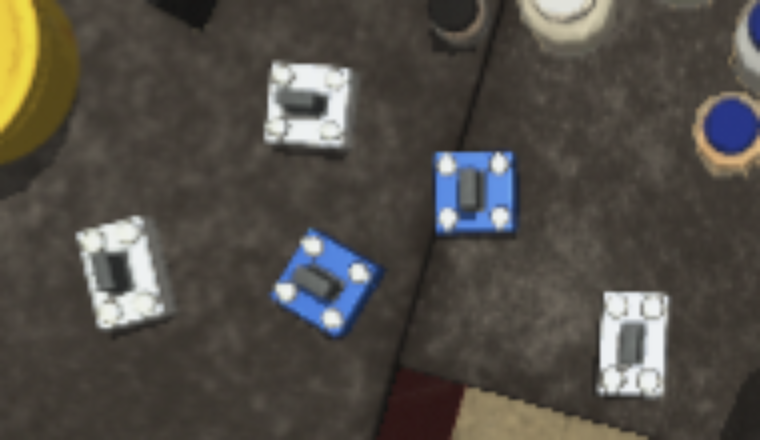

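Call:
{"op": "arm_command", "data": {"rows": [[20,0,8,0,0,0,40],[20,0,8,0,0,0,40],[20,0,8,0,0,0,40],[20,0,8,0,0,0,40],[20,0,8,0,0,0,40],[20,0,8,0,0,0,40],[20,0,8,0,0,0,40],[20,0,8,0,0,0,40],[8,0,5,0,0,0,40],[0,0,0,0,0.12,0,40]]}}

```text
clock: 10.45
eef_pos: [0.4324, 0.0342, 0.2647]
tool_rot: [-1.383, -0.87, 0.876]
wrist_force: [-0.6, -0.4, 0.6]
gripper_width: 0.0399
```

Call:
{"op": "arm_command", "data": {"rows": [[0,0,0,0,0.12,0,40],[0,0,0,0,0.12,0,40],[0,0,0,0,0.12,0,40],[0,0,0,0,0.12,0,40],[0,0,0,0,0.12,0,40],[0,0,0,0,0.12,0,40],[0,0,0,0,0.12,0,40],[0,0,0,0,0.12,0,40],[0,0,0,0,0.12,0,40],[0,0,0,0,0.12,0,40]]}}

```text
clock: 11.28
eef_pos: [0.4262, 0.0329, 0.2548]
tool_rot: [-1.572, 0.118, -0.081]
wrist_force: [-0.0, -0.5, -0.4]
gripper_width: 0.0396
```

Call:
{"op": "arm_command", "data": {"rows": [[0,0,0,0,0.12,0,40],[0,0,0,0,0.12,0,40],[0,0,0,0,0.12,0,40],[0,0,0,0,0.12,0,40],[0,0,0,0,0.12,0,40],[0,0,0,0,0.12,0,40],[0,0,0,0,0.12,0,40],[0,0,0,0,0.12,0,40],[0,0,0,0,0.12,0,40],[0,0,0,0,0.12,0,40]]}}

```text
clock: 12.12
eef_pos: [0.4204, 0.0291, 0.2451]
tool_rot: [-1.327, 1.093, -1.046]
wrist_force: [-0.3, 0.5, -0.5]
gripper_width: 0.0398
```

```bash
python3 -c "
from h import *
plan([.434,0.028,.2],-89.2)
snap('top','t6')
im=cv2.imread('pics/t6.png');cv2.imwrite('pics/t6c.png',cv2.resize(im[190:340,340:520],(800,667),interpolation=cv2.INTER_CUBIC))
plan([.434,0.028,.2],-89.2)
snap('wrist','w6')"
```

```text
t 12.12 pos [0.4204 0.0291 0.2451] yaw -78.85 down [-0.041  -0.0061 -0.9991] w 39.8 F [-0.3  0.5 -0.5] q [-0.03 -0.09  2.04 -0.01  1.23  1.35]
 shift mm [ 3.8 44.6 15. ]
 turn [0.0415 0.1807 0.0018]
t 12.17 pos [0.4202 0.029  0.245 ] yaw -79.07 down [-0.0415 -0.0062 -0.9991] w 40.2 F [-0.5 -0.4 -0.2] q [-0.03 -0.09  2.04 -0.01  1.23  1.35]
 shift mm [ 3.7 44.3 15.2]
 turn [0.042  0.1768 0.0019]
```

View pics/t6c.png

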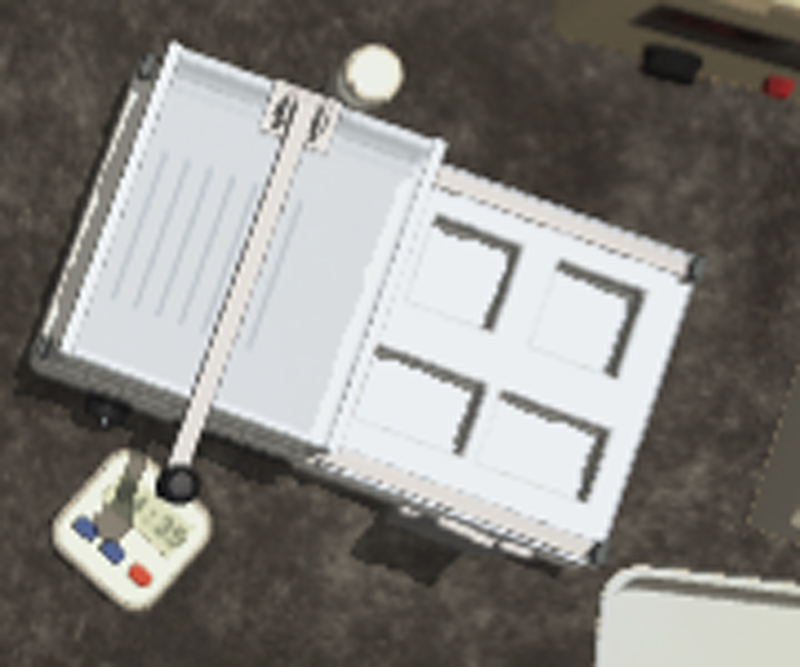

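View pics/w6.png

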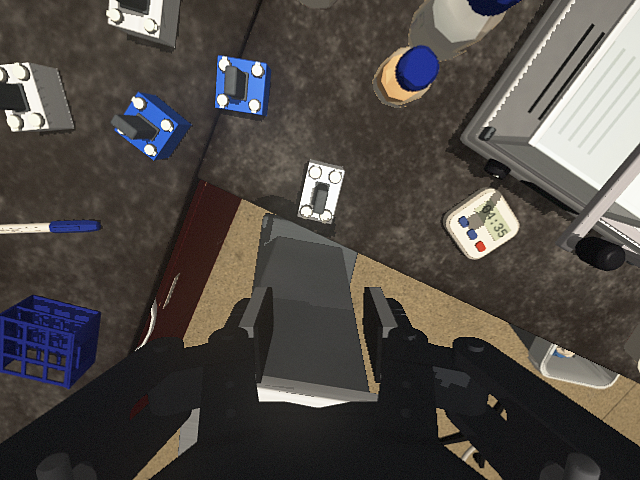

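```bash
python3 - <<'E'
from h import *
c=calibration('top')
k=180/800
S=dict(sq1=[(436,216),(521,244),(491,329),(407,302)],sq0=[(557,261),(645,290),(616,378),(531,346)],w1=[(376,347),(485,382),(459,454),(352,421)],w0=[(501,392),(608,430),(584,501),(476,465)])
C={}
for n,q in S.items():
    w=np.array([onz(c,(340+a*k,190+b*k),.05)[:2] for a,b in q]);C[n]=w.mean(0)
    print(n,w.mean(0).round(4),[round(np.linalg.norm(w[i]-w[(i+1)%4])*1000,1) for i in range(4)])
# rigid fit: model coords rel to group centre: x back, y left
M=dict(sq1=(.034,.033),sq0=(.034,-.033),w1=(-.034,.033),w0=(-.034,-.033))
A=np.array([M[n] for n in M]);B=np.array([C[n] for n in M])
z=lambda a:a[:,0]+1j*a[:,1]
a0=z(A);b0=z(B)-z(B).mean();r=(a0.conj()*b0).sum();yaw=np.angle(r);print('yaw',np.degrees(yaw),'scale',abs(r)/(abs(a0)**2).sum())
fit=z(B).mean()+np.exp(1j*yaw)*a0
for n,f,b in zip(M,fit,z(B)):print(n,f.round(4),'res mm',(1000*(f-b)).round(1))
print('ctr',z(B).mean())
print('corner FR',onz(c,(340+598*k,190+556*k),.05),'BR',onz(c,(340+697*k,190+262*k),.05))
# latch derived: closed knob
E
python3 - <<'E'
import sys;sys.path.insert(0,'.')
import os;os.chdir('.')
from h import *
c=calibration('wrist');im=cv2.imread('pics/w6.png');print(proj(c,[[.434,.0277,.08],[.434,.0277,.04]]))
cv2.imwrite('pics/w6c.png',cv2.resize(im[150:230,285:360],None,fx=8,fy=8,interpolation=cv2.INTER_NEAREST))
E
```

```text
sq1 [ 0.5585 -0.3187] [np.float64(44.8), np.float64(45.6), np.float64(44.1), np.float64(46.0)]
sq0 [ 0.5362 -0.3807] [np.float64(46.4), np.float64(46.9), np.float64(45.3), np.float64(44.9)]
w1 [ 0.494  -0.2953] [np.float64(57.1), np.float64(38.4), np.float64(55.7), np.float64(39.0)]
w0 [ 0.4719 -0.3573] [np.float64(56.6), np.float64(37.5), np.float64(56.6), np.float64(38.6)]
yaw -19.80947420191703 scale 1.0030177040707682
sq1 (0.5583-0.3185j) res mm (-0.2+0.2j)
sq0 (0.5359-0.3806j) res mm (-0.3+0.1j)
w1 (0.4943-0.2954j) res mm (0.4-0.1j)
w0 (0.472-0.3575j) res mm (0.1-0.2j)
ctr (0.5151358024443067-0.33799587510370627j)
corner FR [ 0.41819016 -0.38469929  0.05      ] BR [ 0.56548253 -0.4365478   0.05      ]
[[323.02232015 201.60206968]
 [322.53328654 193.42094112]]
```

View pics/w6c.png

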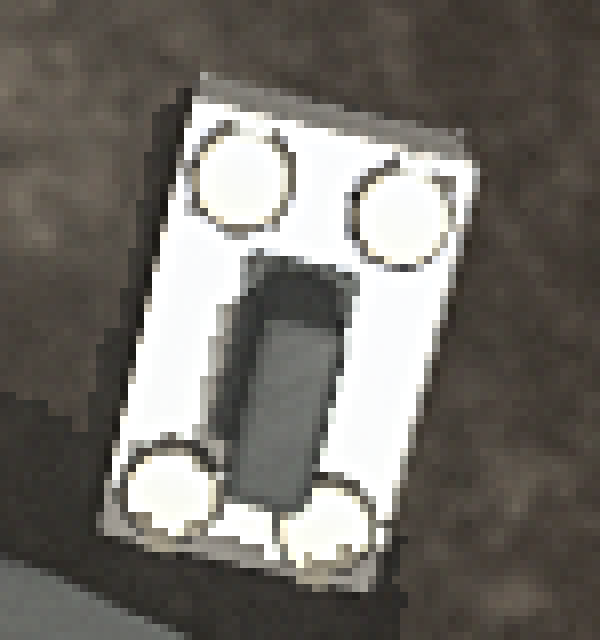

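Call:
{"op": "arm_command", "data": {"rows": [[0,0,0,0.02,0.09,0,40],[0,0,0,0.02,0.087,0,40],[0,5,5,0,0,0,40],[0,10,5,0,0,0,40],[0,15,4,0,0,0,40],[0,15,0,0,0,0,40],[0,15,0,0,0,0,40],[0,15,0,0,0,0,40],[0,5,0,0,0,0,40],[0,0,0,0,0,0,40]]}}

```text
clock: 13.05
eef_pos: [0.4367, 0.028, 0.1553]
tool_rot: [-1.24, 1.171, -1.169]
wrist_force: [-0.0, -0.2, 0.4]
gripper_width: 0.0402
```

```bash
python3 -c "
from h import *
plan([.434,0.0285,.052],-89.2)
im,c=snap('wrist','w7')
print(proj(c,[[.434,.0285,.08],[.434,.0285,.04]]))
cv2.imwrite('pics/w7c.png',im[150:430,200:440,::-1].repeat(2,0).repeat(2,1))"
```

```text
t 13.05 pos [0.4367 0.028  0.1553] yaw -86.89 down [-0.005 -0.003 -1.   ] w 40.2 F [-0.  -0.2  0.4] q [-0.03  0.04  2.12 -0.    0.99  1.49]
 shift mm [ -1.  103.3  -2.1]
 turn [0.0051 0.0403 0.0028]
[[316.6954868  257.14359584]
 [316.69909272 240.42186178]]
```

View pics/w7c.png

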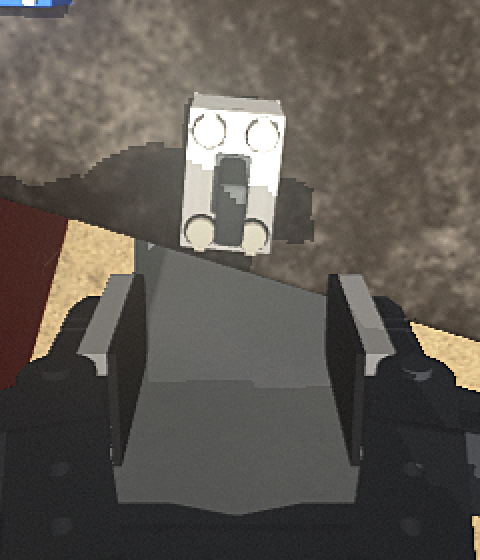

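Call:
{"op": "arm_command", "data": {"rows": [[-1.5,0,-2,0.005,0.04,0.003,40],[0,10,0,0,0,0,40],[0,20,0,0,0,0,40],[0,20,0,0,0,0,40],[0,20,0,0,0,0,40],[0,15,0,0,0,0,40],[0,10,0,0,0,0,40],[0,3,0,0,0,0,40],[0,0,0,0,0,0,40],[0,0,0,0,0,0,40]]}}

```text
clock: 13.93
eef_pos: [0.444, 0.0288, 0.0569]
tool_rot: [-1.213, 1.176, -1.196]
wrist_force: [-0.2, -0.1, -0.7]
gripper_width: 0.04
```

```bash
python3 -c "
from h import *
plan([.434,0.0285,.052],-89.2)
"
```

```text
t 13.93 pos [0.444  0.0288 0.0569] yaw -88.33 down [ 0.0154 -0.0011 -0.9999] w 40.0 F [-0.2 -0.1 -0.7] q [-0.03  0.22  2.17 -0.    0.73  1.51]
 shift mm [  0.    4.7 -10.1]
 turn [-0.0153  0.0153  0.0014]
```

Call:
{"op": "arm_command", "data": {"rows": [[0,0,-5,-0.015,0.015,0,40],[0,2,-5,0,0,0,40],[0,2,0,0,0,0,40],[0,0,0,0,0,0,40],[0,0,0,0,0,0,0],[0,0,0,0,0,0,0],[0,0,0,0,0,0,0],[0,0,0,0,0,0,0],[0,0,0,0,0,0,0],[0,0,0,0,0,0,0]]}}

```text
clock: 14.77
eef_pos: [0.4364, 0.0285, 0.0559]
tool_rot: [-1.212, 1.193, -1.203]
wrist_force: [0.0, -0.8, -0.9]
gripper_width: 0.0089
```

```bash
python3 -c "
from h import *
plan([.434,0.0285,.052],-89.2)
"
```

```text
t 14.77 pos [0.4364 0.0285 0.0559] yaw -89.18 down [ 0.0069 -0.0019 -1.    ] w 8.9 F [ 0.  -0.8 -0.9] q [-0.03  0.22  2.18 -0.    0.74  1.52]
 shift mm [-0.1  3.9 -2.4]
 turn [-0.0069  0.0004  0.002 ]
```

Call:
{"op": "arm_command", "data": {"rows": [[0,-5,0,0,0,0,0],[0,-15,0,0,0,0,0],[0,-25,0,0,0,0,0],[0,-25,0,0,0,0,0],[0,-25,0,0,0,0,0],[0,-25,0,0,0,0,0],[0,-25,0,0,0,0,0],[0,-25,0,0,0,0,0],[0,-20,0,0,0,0,0],[0,-10,0,0,0,0,0]]}}

```text
clock: 15.6
eef_pos: [0.4274, 0.0291, 0.2602]
tool_rot: [-1.226, 1.207, -1.193]
wrist_force: [0.1, 0.5, -1.2]
gripper_width: 0.0085
```

Call:
{"op": "arm_command", "data": {"rows": [[0,-1,0,0,-0.12,0,0],[0,-1,0,0,-0.12,0,0],[0,-1,0,0,-0.12,0,0],[0,-1,0,0,-0.12,0,0],[0,-1,0,0,-0.12,0,0],[0,-1,0,0,-0.12,0,0],[0,-1,0,0,-0.12,0,0],[0,-1,0,0,-0.12,0,0],[0,-1,0,0,-0.12,0,0],[0,-1,0,0,-0.12,0,0]]}}

```text
clock: 16.43
eef_pos: [0.4245, 0.0294, 0.2744]
tool_rot: [-1.56, 0.25, -0.234]
wrist_force: [0.6, 0.5, -2.2]
gripper_width: 0.0088
```

```bash
python3 -c "
from h import *
plan([.472,-.3575,.25],-19.5)
snap('wrist','w8')
"
```

```text
t 16.43 pos [0.4245 0.0294 0.2744] yaw -17.67 down [-1.030e-02 -8.000e-04 -9.999e-01] w 8.8 F [ 0.6  0.5 -2.2] q [-0.03 -0.13  2.02 -0.    1.26  0.28]
 shift mm [ 162.9   24.3 -354.2]
 turn [ 0.0041  0.0319 -0.0095]
```

View pics/w8.png

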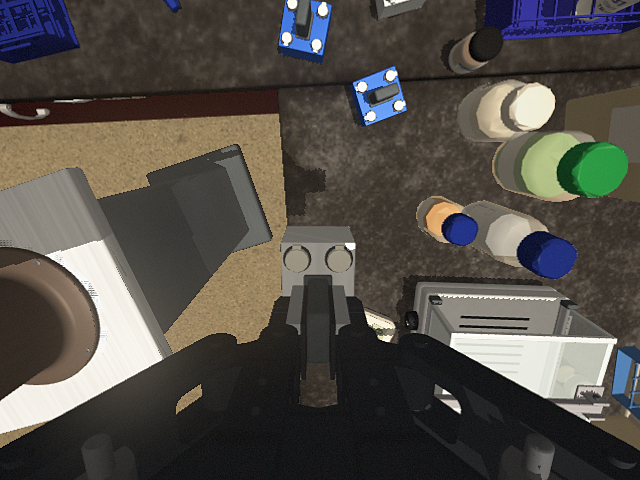

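```bash
cat >> h.py <<'E'
def toolpt(c,uv,dy):
    # pixel -> tool-frame coords (mm) on plane tool y = dy(mm)
    s=sense();R=Rn.from_rotvec(s['tool_rot']).as_matrix();o,d=ray(c,uv)
    o=R.T@(o-s['eef_pos'])*1000;d=R.T@d
    return (o+d*(dy-o[1])/d[1]).round(1)
E
python3 -c "
from h import *
c=calibration('wrist')
im=cv2.imread('pics/w8.png');cv2.imwrite('pics/w8c.png',cv2.resize(im[220:320,270:370],(700,700),interpolation=cv2.INTER_NEAREST))
for v in(240,243,246): print(toolpt(c,(318,v),15.9))
for u in(281,356): print(toolpt(c,(u,243),15.9))
"
```

```text
[ 0.1 15.9 26.1]
[ 0.1 15.9 24.6]
[ 0.1 15.9 23.2]
[-17.3  15.9  24.6]
[18.  15.9 24.6]
```

View pics/w8c.png

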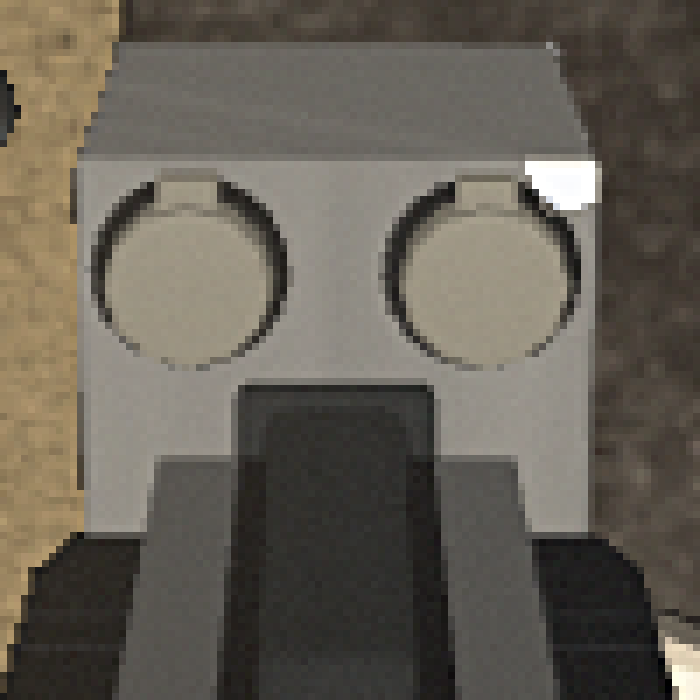

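Call:
{"op": "arm_command", "data": {"rows": [[8,0,-18,0,0.032,-0.01,0],[16,0,-35,0,0,0,0],[16,0,-35,0,0,0,0],[16,0,-35,0,0,0,0],[16,0,-35,0,0,0,0],[16,0,-35,0,0,0,0],[16,0,-35,0,0,0,0],[16,0,-35,0,0,0,0],[10,0,-20,0,0,0,0],[10,0,-20,0,0,0,0]]}}

```text
clock: 17.32
eef_pos: [0.451, -0.3112, 0.2724]
tool_rot: [-1.551, 0.282, -0.276]
wrist_force: [0.4, 1.3, -2.4]
gripper_width: 0.0089
```

```bash
python3 -c "
from h import *
plan([.4729,-.3549,.19],-19.5)
"
```

```text
t 17.32 pos [ 0.451  -0.3112  0.2724] yaw -20.36 down [-0.0034  0.0026 -1.    ] w 8.9 F [ 0.4  1.3 -2.4] q [-0.68  0.13  1.77 -0.    1.25 -0.33]
 shift mm [ 36.1  82.2 -33.5]
 turn [-0.0013 -0.0151 -0.004 ]
```

Call:
{"op": "arm_command", "data": {"rows": [[12,0,-12,0,-0.015,0,0],[12,0,-11,0,0,0,0],[12,0,-11,0,0,0,0],[0,10,0,0,0,0,0],[0,15,0,0,0,0,0],[0,15,0,0,0,0,0],[0,15,0,0,0,0,0],[0,15,0,0,0,0,0],[0,10,0,0,0,0,0],[0,0,0,0,0,0,0]]}}

```text
clock: 18.15
eef_pos: [0.4676, -0.3589, 0.1825]
tool_rot: [-1.544, 0.302, -0.28]
wrist_force: [-0.0, 0.0, -2.1]
gripper_width: 0.009
```

```bash
python3 -c "
from h import *
plan([.4729,-.3549,.121],-19.5)
snap('wrist','w9')
"
```

```text
t 18.15 pos [ 0.4676 -0.3589  0.1825] yaw -21.27 down [-0.0124  0.0098 -0.9999] w 9.0 F [-0.   0.  -2.1] q [-0.73  0.3   1.75 -0.    1.11 -0.36]
 shift mm [ 4.4 61.5  5.3]
 turn [-0.0049 -0.031  -0.015 ]
```

View pics/w9.png

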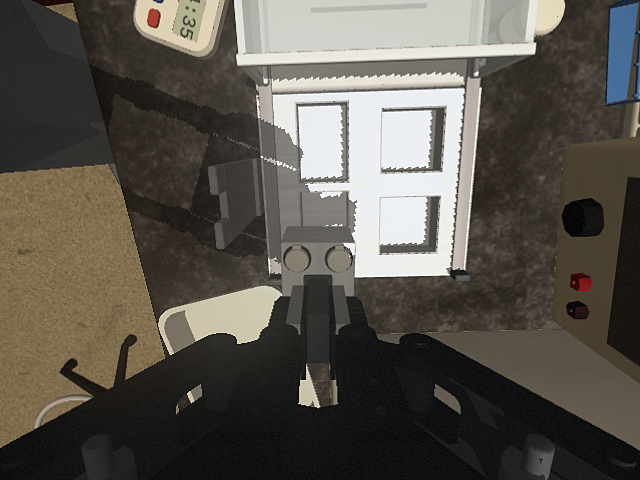

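Run:
```python
from h import *
c=calibration('wrist')
im=cv2.imread('pics/w9.png');cv2.imwrite('pics/w9c.png',cv2.resize(im[80:280,260:480],None,fx=3.6,fy=3,interpolation=cv2.INTER_NEAREST))
for n,q in dict(sq1=[(380,106),(446,107),(445,172),(381,171)],w1=[(297,102),(349,102),(348,182),(300,180)],sq0=[(380,195),(440,196),(438,254),(380,251)]).items():
    w=np.array([onz(c,p,.05)[:2] for p in q]);print(n,w.mean(0).round(4),[round(np.linalg.norm(w[i]-w[(i+1)%4])*1000,1) for i in range(4)])
    ctr={'sq1':(.5583,-.3185),'sq0':(.5359,-.3806),'w1':(.4943,-.2954)}[n];print(proj(c,[list(ctr)+[.05]]))
```

```text
sq1 [ 0.5594 -0.3165] [np.float64(48.5), np.float64(47.1), np.float64(49.3), np.float64(47.2)]
[[412.32379136 142.8526976 ]]
w1 [ 0.4957 -0.294 ] [np.float64(38.3), np.float64(58.3), np.float64(37.6), np.float64(56.9)]
[[322.42188426 145.233087  ]]
sq0 [ 0.5375 -0.3784] [np.float64(47.1), np.float64(47.9), np.float64(47.8), np.float64(46.2)]
[[408.38171752 227.82003103]]
```

View pics/w9c.png

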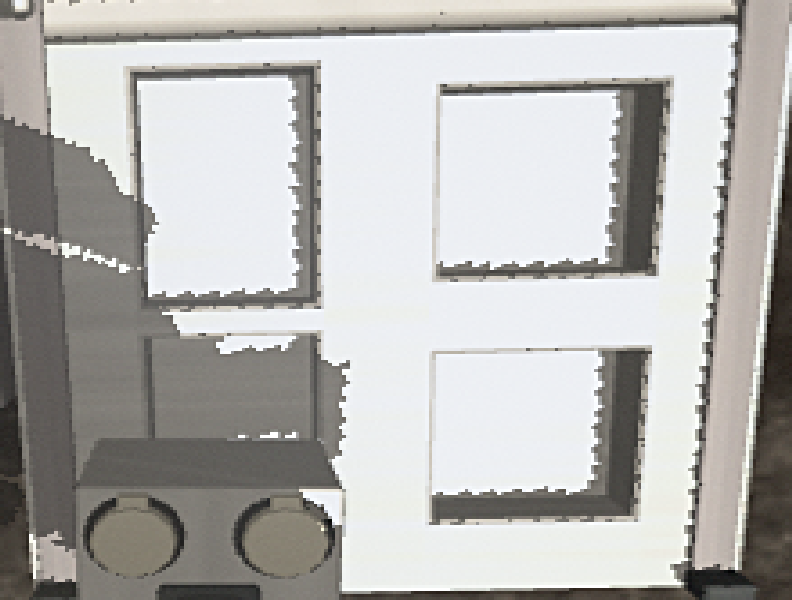

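Call:
{"op": "arm_command", "data": {"rows": [[5,0,6,-0.005,-0.03,-0.015,0],[0,10,0,0,0,0,0],[0,10,0,0,0,0,0],[0,10,0,0,0,0,0],[0,10,0,0,0,0,0],[0,10,0,0,0,0,0],[0,5,0,0,0,0,0],[0,0,0,0,0,0,0],[0,0,0,0,0,0,0],[0,0,0,0,0,0,0]]}}

```text
clock: 19.03
eef_pos: [0.4771, -0.3553, 0.125]
tool_rot: [-1.557, 0.262, -0.27]
wrist_force: [0.1, -0.2, -1.9]
gripper_width: 0.0085
```

```bash
python3 -c "
from h import *
plan([.4739,-.3538,.115],-19.5)
"
```

```text
t 19.03 pos [ 0.4771 -0.3553  0.125 ] yaw -19.41 down [ 0.0047 -0.0038 -1.    ] w 8.5 F [ 0.1 -0.2 -1.9] q [-0.71  0.37  1.79  0.    0.98 -0.37]
 shift mm [-3.6 10.   0.3]
 turn [0.002  0.0016 0.0057]
```

Call:
{"op": "arm_command", "data": {"rows": [[-4,0,0,0.002,0,0.006,0],[0,5,0,0,0,0,0],[0,5,0,0,0,0,0],[0,0,0,0,0,0,0],[0,0,0,0,0,0,0],[0,0,0,0,0,0,0],[0,0,0,0,0,0,0],[0,0,0,0,0,0,0],[0,0,0,0,0,0,0],[0,0,0,0,0,0,0]]}}

```text
clock: 19.87
eef_pos: [0.4743, -0.3553, 0.1163]
tool_rot: [-1.557, 0.264, -0.269]
wrist_force: [1.2, 0.1, -1.6]
gripper_width: 0.0089
```

```bash
python3 -c "
from h import *
plan([.4739,-.3538,.106],-19.5)
snap('wrist','w10')
im=cv2.imread('pics/w10.png');cv2.imwrite('pics/w10c.png',cv2.resize(im[80:340,220:460],None,fx=3,fy=2.3,interpolation=cv2.INTER_NEAREST))
"
```

```text
t 19.87 pos [ 0.4743 -0.3553  0.1163] yaw -19.43 down [ 0.0028 -0.0027 -1.    ] w 8.9 F [ 1.2  0.1 -1.6] q [-0.72  0.38  1.8  -0.    0.96 -0.38]
 shift mm [-0.9 10.3  1.3]
 turn [0.0016 0.0012 0.0035]
```

View pics/w10c.png

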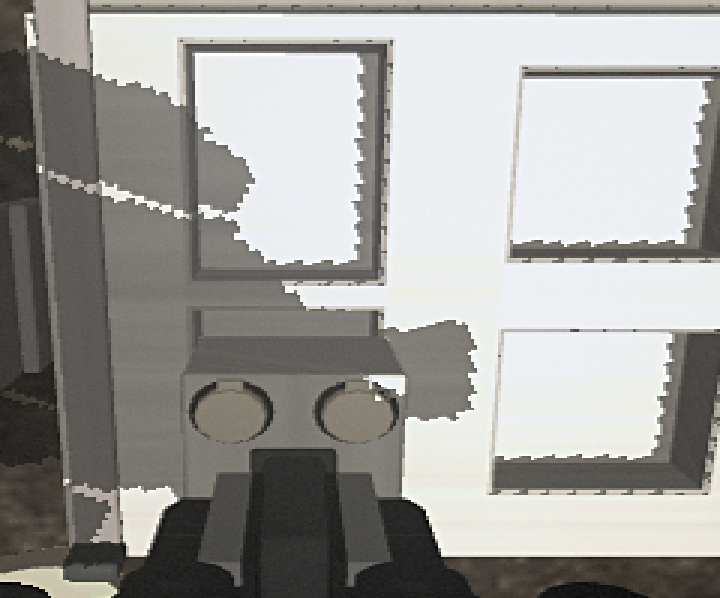

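Call:
{"op": "arm_command", "data": {"rows": [[-1.5,0,1.5,0,0,0.003,0],[0,3,0,0,0,0,0],[0,3,0,0,0,0,0],[0,3,0,0,0,0,0],[0,3,0,0,0,0,0],[0,3,0,0,0,0,0],[0,0,0,0,0,0,0],[0,0,0,0,0,0,0],[0,0,0,0,0,0,0],[0,0,0,0,0,0,0]]}}

```text
clock: 20.75
eef_pos: [0.473, -0.3529, 0.0991]
tool_rot: [-1.555, 0.267, -0.265]
wrist_force: [-0.3, -0.0, -2.2]
gripper_width: 0.0084
```

```bash
python3 -c "
from h import *
plan([.4736,-.3538,.084],-19.5)
"
```

```text
t 20.75 pos [ 0.473  -0.3529  0.0991] yaw -19.43 down [-1.2e-03 -8.0e-04 -1.0e+00] w 8.4 F [-0.3 -0.  -2.2] q [-0.71  0.4   1.81 -0.    0.94 -0.37]
 shift mm [ 0.8 15.1 -0.6]
 turn [ 0.0012  0.0012 -0.0008]
```

Call:
{"op": "arm_command", "data": {"rows": [[0,3,0,0,0,0,0],[0,3,0,0,0,0,0],[0,3,0,0,0,0,0],[0,3,0,0,0,0,0],[0,3,0,0,0,0,0],[0,1,0,0,0,0,0],[0,0,0,0,0,0,0],[0,0,0,0,0,0,0],[0,0,0,0,0,0,0],[0,0,0,0,0,0,0]]}}

```text
clock: 21.58
eef_pos: [0.4741, -0.3538, 0.0841]
tool_rot: [-1.556, 0.266, -0.267]
wrist_force: [-1.7, 1.4, -0.4]
gripper_width: 0.0087
```

```bash
python3 -c "
from h import *
plan([.4736,-.3538,.0839],-19.5)
"
```

```text
t 21.58 pos [ 0.4741 -0.3538  0.0841] yaw -19.43 down [ 4.e-04 -2.e-03 -1.e+00] w 8.7 F [-1.7  1.4 -0.4] q [-0.71  0.42  1.81 -0.    0.91 -0.37]
 shift mm [-0.5  0.2 -0.2]
 turn [0.0017 0.0012 0.001 ]
```

Call:
{"op": "arm_command", "data": {"rows": [[0,1,0,0,0,0,0],[0,0,0,0,0,0,30],[0,0,0,0,0,0,30],[0,0,0,0,0,0,30],[0,-5,0,0,0,0,30],[0,-15,0,0,0,0,30],[0,-30,0,0,0,0,30],[0,-35,0,0,0,0,30],[0,-35,0,0,0,0,30],[0,-35,0,0,0,0,30]]}}

```text
clock: 22.42
eef_pos: [0.4692, -0.3498, 0.2345]
tool_rot: [-1.547, 0.278, -0.253]
wrist_force: [0.6, 0.0, 0.5]
gripper_width: 0.0298
```

```bash
python3 -c "
from h import *
plan([.465,.315,.25],-73.8)
im,c=snap('wrist','w11')
cv2.imwrite('pics/w11c.png',im[:,:,::-1])
"
```

```text
t 22.42 pos [ 0.4692 -0.3498  0.2345] yaw -19.42 down [-0.0146  0.0099 -0.9998] w 29.8 F [0.6 0.  0.5] q [-0.71  0.24  1.71 -0.    1.21 -0.37]
 shift mm [-225.2   -8.9  625.6]
 turn [ 0.004   0.9491 -0.0179]
```

View pics/w11c.png

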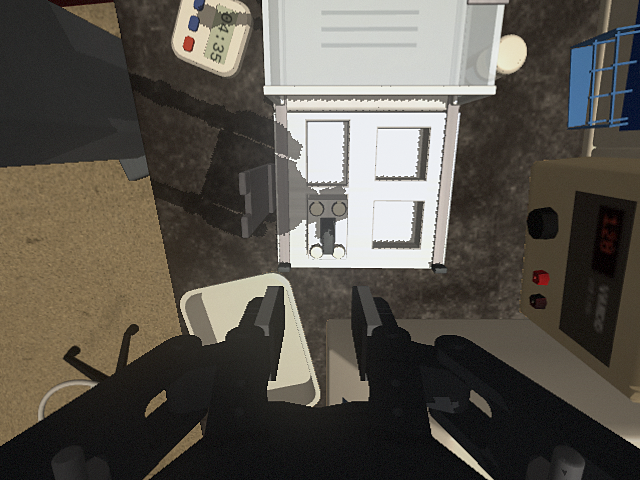

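Call:
{"op": "arm_command", "data": {"rows": [[-7,-8,20,0,0,0,30],[-12.5,-8,35,0,0,0,30],[-12.5,-5,35,0,0,0,30],[-12.5,-2,35,0,0,0,30],[-12.5,0,35,0,0,0,30],[-12.5,0,35,0,0,0,30],[-12.5,0,35,0,0,0,30],[-12.5,0,35,0,0,0,30],[-12.5,0,35,0,0,0,30],[-12.5,0,35,0,0,0,30]]}}

```text
clock: 23.3
eef_pos: [0.4794, 0.0046, 0.2761]
tool_rot: [-1.566, 0.256, -0.3]
wrist_force: [0.3, -0.1, -0.1]
gripper_width: 0.0299
```

Call:
{"op": "arm_command", "data": {"rows": [[-12.5,0,35,0,0,0,30],[-12.5,0,35,0,0,0,30],[-12.5,0,35,0,0,0,30],[-12.5,0,35,0,0,0,30],[-12.5,0,35,0,0,0,30],[-12.5,0,35,0,0,0,30],[-12.5,0,35,0,0,0,30],[-9,0,25,0,0,0,30],[-4,0,12,0,0,0,30],[0,0,0,0,0.1,0,30]]}}

```text
clock: 24.13
eef_pos: [0.4807, 0.3272, 0.2745]
tool_rot: [-1.545, 0.318, -0.383]
wrist_force: [-0.3, -0.1, 0.3]
gripper_width: 0.0299
```

```bash
python3 -c "
from h import *
plan([.465,.315,.25],-73.8)
snap('top','t11')
im=cv2.imread('pics/t11.png');cv2.imwrite('pics/t11d.png',cv2.resize(im[220:330,130:320],(760,440)))
"
```

```text
t 24.13 pos [0.4807 0.3272 0.2745] yaw -25.61 down [ 0.0389 -0.0118 -0.9992] w 29.9 F [-0.3 -0.1  0.3] q [ 0.54  0.17  1.71 -0.03  1.23  1.  ]
 shift mm [ -9.8  24.  -17.9]
 turn [-0.0227  0.841   0.0352]
```

View pics/t11d.png

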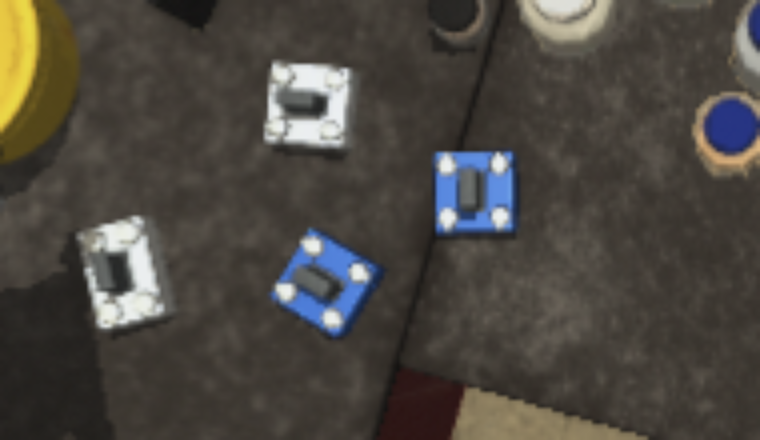

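View pics/t11.png

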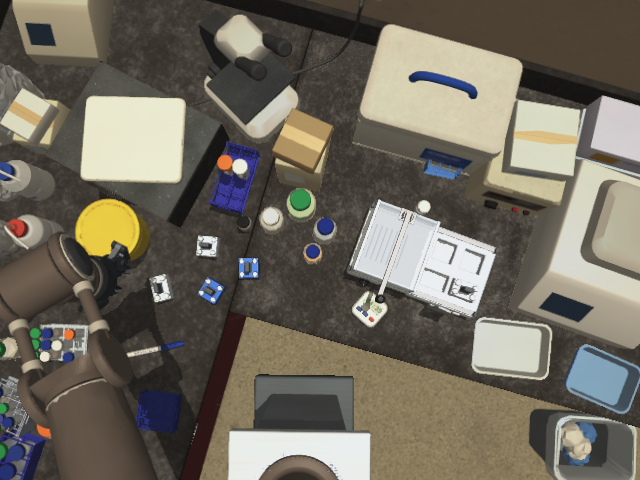

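Call:
{"op": "arm_command", "data": {"rows": [[0,0,0,-0.02,0.105,0.03,30],[0,0,0,0,0.105,0,30],[0,0,0,0,0.105,0,30],[0,0,0,0,0.105,0,30],[0,0,0,0,0.105,0,30],[0,0,0,0,0.105,0,30],[0,0,0,0,0.105,0,30],[0,0,0,0,0.105,0,30],[0,0,0,0,0,0,30],[0,0,0,0,0,0,30]]}}

```text
clock: 25.02
eef_pos: [0.4824, 0.3159, 0.2746]
tool_rot: [-1.333, 1.015, -1.04]
wrist_force: [-0.4, 0.5, -0.1]
gripper_width: 0.0303
```

```bash
python3 -c "
from h import *
plan([.469,.315,.15],-73.8)
im,c=snap('wrist','w12')
print(proj(c,[[.469,.315,.08],[.469,.315,.04]]))
"
```

```text
t 25.02 pos [0.4824 0.3159 0.2746] yaw -75.82 down [ 0.0016 -0.0225 -0.9997] w 30.3 F [-0.4  0.5 -0.1] q [ 0.52  0.18  1.7  -0.02  1.27  1.85]
 shift mm [ -5.2 124.6 -12.7]
 turn [ 0.0043 -0.0352  0.0222]
[[311.17669183 229.06518997]
 [311.02447723 220.30817409]]
```

View pics/w12.png

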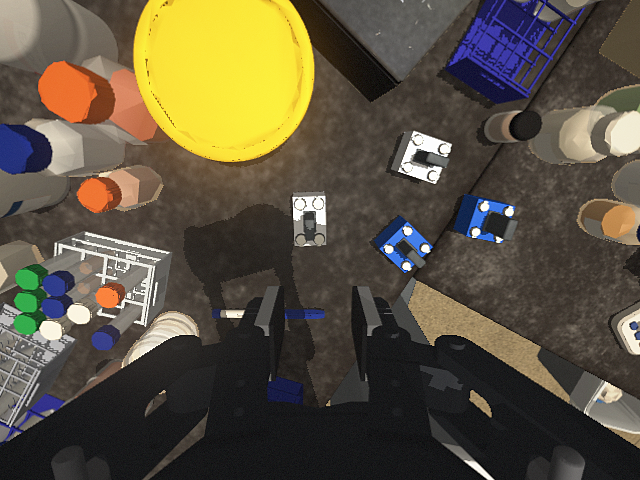

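Call:
{"op": "arm_command", "data": {"rows": [[-6,0,-7,0.004,-0.035,0.022,30],[0,10,-6,0,0,0,30],[0,20,0,0,0,0,30],[0,25,0,0,0,0,30],[0,25,0,0,0,0,30],[0,25,0,0,0,0,30],[0,20,0,0,0,0,30],[0,5,0,0,0,0,30],[0,0,0,0,0,0,30],[0,0,0,0,0,0,30]]}}

```text
clock: 25.9
eef_pos: [0.4679, 0.3143, 0.1382]
tool_rot: [-1.335, 0.985, -0.992]
wrist_force: [0.1, -0.5, 0.4]
gripper_width: 0.0302
```

```bash
python3 -c "
from h import *
plan([.469,.315,.055],-73.8)
im,c=snap('wrist','w13')
print(proj(c,[[.469,.315,.08],[.469,.315,.04]]))
cv2.imwrite('pics/w13c.png',im[150:430,200:440,::-1].repeat(2,0).repeat(2,1))
"
```

```text
t 25.9 pos [0.4679 0.3143 0.1382] yaw -73.05 down [ 0.0036 -0.0029 -1.    ] w 30.2 F [ 0.1 -0.5  0.4] q [ 0.52  0.3   1.85 -0.01  0.99  1.79]
 shift mm [-0.7 83.2  1. ]
 turn [-0.0026  0.0131  0.0038]
[[317.09037041 260.92299177]
 [316.97684848 242.86879834]]
```

View pics/w13c.png

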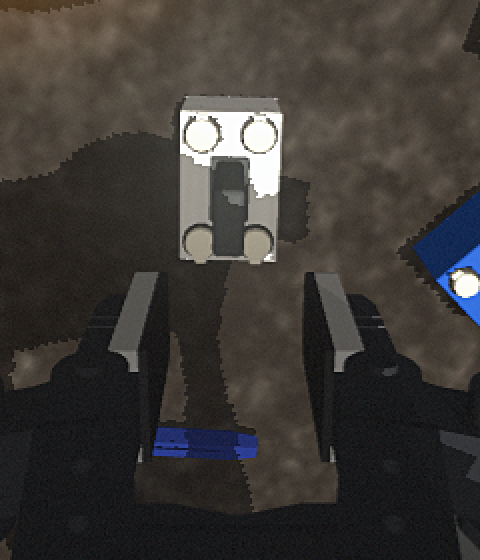

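Call:
{"op": "arm_command", "data": {"rows": [[-2,0,0,0,0.01,0,30],[0,10,-1,0,0,0,30],[0,20,-2,0,0,0,30],[0,20,-2,0,0,0,30],[0,18,-2,0,0,0,30],[0,10,-1,0,0,0,30],[0,5,0,0,0,0,30],[0,0,0,0,0,0,30],[0,0,0,0,0,0,30],[0,0,0,0,0,0,30]]}}

```text
clock: 26.78
eef_pos: [0.47, 0.3203, 0.0625]
tool_rot: [-1.307, 0.98, -1.005]
wrist_force: [0.6, -0.5, -0.3]
gripper_width: 0.0298
```

```bash
python3 -c "
from h import *
plan([.469,.315,.055],-73.8)
"
```

```text
t 26.78 pos [0.47   0.3203 0.0625] yaw -73.62 down [ 0.0261  0.0097 -0.9996] w 29.8 F [ 0.6 -0.5 -0.3] q [ 0.52  0.41  1.89 -0.01  0.82  1.81]
 shift mm [ 4.8  7.4 -2.7]
 turn [-0.0278  0.0032 -0.0019]
```

Call:
{"op": "arm_command", "data": {"rows": [[3,0,-3,-0.028,0,0,30],[0,5,0,0,0,0,30],[0,3,0,0,0,0,30],[0,0,0,0,0,0,30],[0,0,0,0,0,0,0],[0,0,0,0,0,0,0],[0,0,0,0,0,0,0],[0,0,0,0,0,0,0],[0,0,0,0,0,0,0],[0,0,0,0,0,0,0]]}}

```text
clock: 27.62
eef_pos: [0.4714, 0.3187, 0.0579]
tool_rot: [-1.321, 0.992, -0.997]
wrist_force: [0.4, -0.6, 0.1]
gripper_width: 0.0089
```

```bash
python3 -c "
from h import *
plan([.469,.315,.055],-73.8)
"
```

```text
t 27.62 pos [0.4714 0.3187 0.0579] yaw -73.6 down [ 0.0082  0.0064 -0.9999] w 8.9 F [ 0.4 -0.6  0.1] q [0.52 0.42 1.88 0.   0.83 1.8 ]
 shift mm [ 2.9  2.9 -3.4]
 turn [-0.0096  0.0036 -0.0038]
```

Call:
{"op": "arm_command", "data": {"rows": [[0,-5,0,-0.01,0,0,0],[0,-15,0,0,0,0,0],[0,-25,0,0,0,0,0],[0,-25,0,0,0,0,0],[0,-25,0,0,0,0,0],[0,-25,0,0,0,0,0],[0,-25,0,0,0,0,0],[0,-25,0,0,0,0,0],[0,-20,0,0,0,0,0],[0,-10,0,0,0,0,0]]}}

```text
clock: 28.45
eef_pos: [0.4665, 0.3155, 0.262]
tool_rot: [-1.349, 1.01, -0.986]
wrist_force: [-0.1, 0.7, -0.2]
gripper_width: 0.0085
```

Call:
{"op": "arm_command", "data": {"rows": [[0,0,0,0,-0.12,0,0],[0,0,0,0,-0.12,0,0],[0,0,0,0,-0.12,0,0],[0,0,0,0,-0.12,0,0],[0,0,0,0,-0.12,0,0],[0,0,0,0,-0.12,0,0],[0,0,0,0,-0.12,0,0],[0,0,0,0,-0.1,0,0],[0,0,0,0,0,0,0],[0,0,0,0,0,0,0]]}}

```text
clock: 29.28
eef_pos: [0.4646, 0.3148, 0.2627]
tool_rot: [-1.567, 0.26, -0.221]
wrist_force: [-0.1, 0.6, -1.0]
gripper_width: 0.0084
```

```bash
python3 -c "
from h import *
plan([.4952,-.2942,.27],-19.5)
im,c=snap('wrist','w14')
cv2.imwrite('pics/w14c.png',cv2.resize(im[220:320,270:370,::-1],(700,700),interpolation=cv2.INTER_NEAREST))
for v in(238,242,246): print(v,toolpt(c,(318,v),17.9))
"
```

```text
t 29.28 pos [0.4646 0.3148 0.2627] yaw -17.54 down [-0.0264 -0.0061 -0.9996] w 8.4 F [-0.1  0.6 -1. ] q [0.51 0.17 1.74 0.01 1.26 0.82]
 shift mm [ 212.5   -4.3 -571.6]
 turn [ 0.0142  0.0344 -0.023 ]
238 [ 0.2 17.9 26.6]
242 [ 0.2 17.9 24.6]
246 [ 0.2 17.9 22.6]
```

View pics/w14c.png

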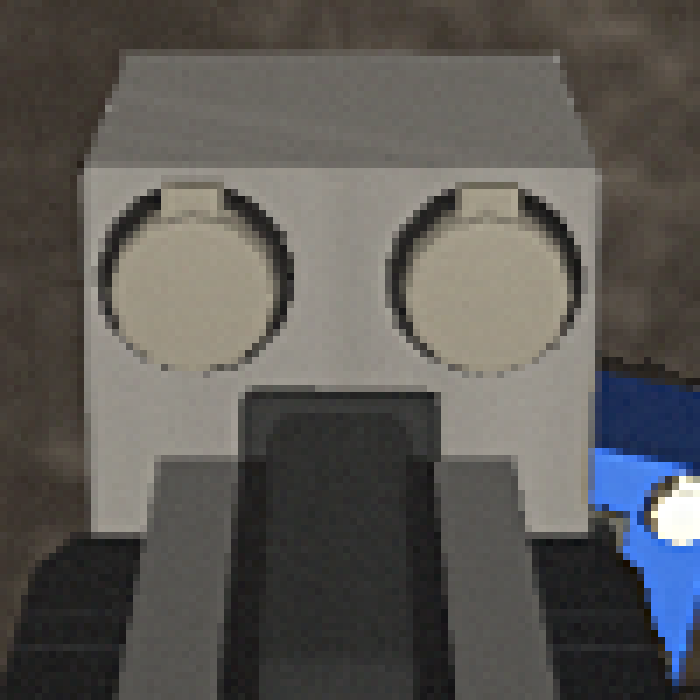

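Call:
{"op": "arm_command", "data": {"rows": [[0,0,0,0.014,0.034,-0.023,0],[6,0,-17,0,0,0,0],[13,0,-36,0,0,0,0],[13,0,-36,0,0,0,0],[13,0,-36,0,0,0,0],[13,0,-36,0,0,0,0],[13,0,-36,0,0,0,0],[13,0,-36,0,0,0,0],[13,0,-36,0,0,0,0],[13,0,-36,0,0,0,0]]}}

```text
clock: 30.17
eef_pos: [0.462, -0.0139, 0.2605]
tool_rot: [-1.549, 0.273, -0.274]
wrist_force: [1.4, 0.8, -1.0]
gripper_width: 0.0085
```

```bash
python3 -c "
from h import *
plan([.4965,-.2904,.27],-19.5)
"
```

```text
t 30.17 pos [ 0.462  -0.0139  0.2605] yaw -19.99 down [ 0.0013  0.0043 -1.    ] w 8.5 F [ 1.4  0.8 -1. ] q [-0.13 -0.04  1.97  0.    1.21  0.22]
 shift mm [ 127.   -10.7 -248. ]
 turn [-0.0045 -0.0085 -0.0002]
```

Call:
{"op": "arm_command", "data": {"rows": [[17,-2,-34,0,0.0,0,0],[17,-2,-34,0,0,0,0],[17,-2,-34,0,0,0,0],[17,-2,-34,0,0,0,0],[17,-2,-34,0,0,0,0],[17,0,-34,0,0,0,0],[12,0,-20,0,0,0,0],[5,0,-5,0,0,0,0],[0,0,0,0,0,0,0],[0,0,0,0,0,0,0]]}}

```text
clock: 31.0
eef_pos: [0.4897, -0.2911, 0.2694]
tool_rot: [-1.547, 0.297, -0.3]
wrist_force: [0.1, 0.4, -1.2]
gripper_width: 0.0083
```

```bash
python3 -c "
from h import *
plan([.4965,-.2904,.13],-19.5)
"
```

```text
t 31.0 pos [ 0.4897 -0.2911  0.2694] yaw -21.81 down [ 0.0018  0.0027 -1.    ] w 8.3 F [ 0.1  0.4 -1.2] q [-0.61  0.17  1.73  0.    1.25 -0.23]
 shift mm [  5.9 139.4   2.7]
 turn [-0.0031 -0.0403  0.0008]
```

Call:
{"op": "arm_command", "data": {"rows": [[6,0,3,0,-0.04,0,0],[0,10,0,0,0,0,0],[-1,20,0,0,0,0,0],[-1,20,0,0,0,0,0],[-1,20,0,0,0,0,0],[-1,20,0,0,0,0,0],[-1,20,0,0,0,0,0],[0,10,0,0,0,0,0],[0,0,0,0,0,0,0],[0,0,0,0,0,0,0]]}}

```text
clock: 31.83
eef_pos: [0.4906, -0.2739, 0.1427]
tool_rot: [-1.551, 0.263, -0.261]
wrist_force: [-0.2, -2.9, 0.3]
gripper_width: 0.0084
```

```bash
python3 -c "
from h import *
plan([.4965,-.2904,.116],-19.5)
"
```

```text
t 31.83 pos [ 0.4906 -0.2739  0.1427] yaw -19.13 down [-2.0e-04  4.1e-03 -1.0e+00] w 8.4 F [-0.2 -2.9  0.3] q [-0.59  0.29  1.85  0.    1.   -0.26]
 shift mm [ 11.1  26.6 -13.8]
 turn [-0.0038  0.0065 -0.0015]
```

Call:
{"op": "arm_command", "data": {"rows": [[5,0,-7,0,0,0,0],[5,0,-6,0,0,0,0],[0,0,0,0,0,0,0],[0,0,0,0,0,0,0],[0,0,0,0,0,0,0],[0,0,0,0,0,0,0],[0,0,0,0,0,0,0],[0,0,0,0,0,0,0],[0,0,0,0,0,0,0],[0,0,0,0,0,0,0]]}}

```text
clock: 32.67
eef_pos: [0.4991, -0.2906, 0.1482]
tool_rot: [-1.55, 0.259, -0.267]
wrist_force: [-1.0, 0.3, -1.6]
gripper_width: 0.0086
```

```bash
python3 -c "
from h import *
plan([.4965,-.2904,.122],-19.5)
im,c=snap('wrist','w15')
for v in(238,242,246): print(v,toolpt(c,(318,v),17.9))
"
```

```text
t 32.67 pos [ 0.4991 -0.2906  0.1482] yaw -19.22 down [ 0.0062  0.004  -1.    ] w 8.6 F [-1.   0.3 -1.6] q [-0.61  0.31  1.82  0.01  1.01 -0.28]
 shift mm [-2.7 26.2 -0.8]
 turn [-0.0058  0.0049  0.0045]
238 [ 0.2 17.9 26.5]
242 [ 0.2 17.9 24.5]
246 [ 0.2 17.9 22.5]
```

View pics/w15.png

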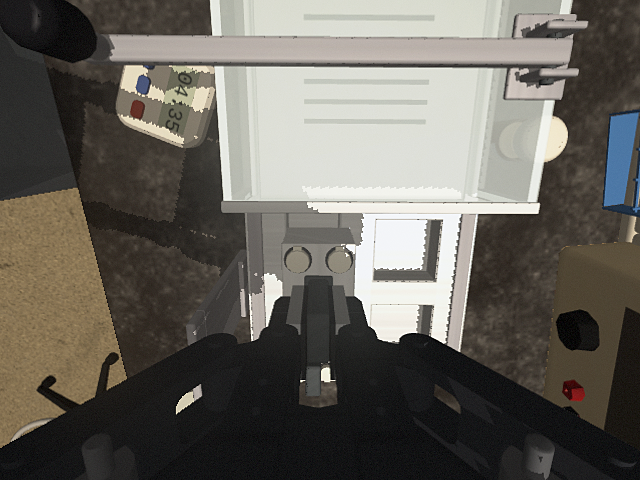

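Call:
{"op": "arm_command", "data": {"rows": [[-2.5,0,-0.8,-0.006,0.005,0.004,0],[0,0,0,0,0,0,0],[0,6,0,0,0,0,0],[0,6,0,0,0,0,0],[0,6,0,0,0,0,0],[0,6,0,0,0,0,0],[0,0,0,0,0,0,0],[0,0,0,0,0,0,0],[0,0,0,0,0,0,0],[0,0,0,0,0,0,0]]}}

```text
clock: 33.55
eef_pos: [0.495, -0.2895, 0.1197]
tool_rot: [-1.553, 0.27, -0.265]
wrist_force: [1.4, -0.4, -1.7]
gripper_width: 0.0086
```

```bash
python3 -c "
from h import *
plan([.4965,-.2904,.112],-19.5)
im,c=snap('wrist','w16')
cv2.imwrite('pics/w16c.png',cv2.resize(im[170:350,220:460,::-1],None,fx=3,fy=3,interpolation=cv2.INTER_NEAREST))
for v in(238,242,246): print(v,toolpt(c,(318,v),17.9))
"
```

```text
t 33.55 pos [ 0.495  -0.2895  0.1197] yaw -19.53 down [-0.0033  0.0014 -1.    ] w 8.6 F [ 1.4 -0.4 -1.7] q [-0.6   0.34  1.84 -0.    0.97 -0.26]
 shift mm [ 1.8  7.7 -0.3]
 turn [-0.0002 -0.0005 -0.0036]
238 [ 0.1 17.9 26.5]
242 [ 0.1 17.9 24.6]
246 [ 0.1 17.9 22.6]
```

View pics/w16c.png

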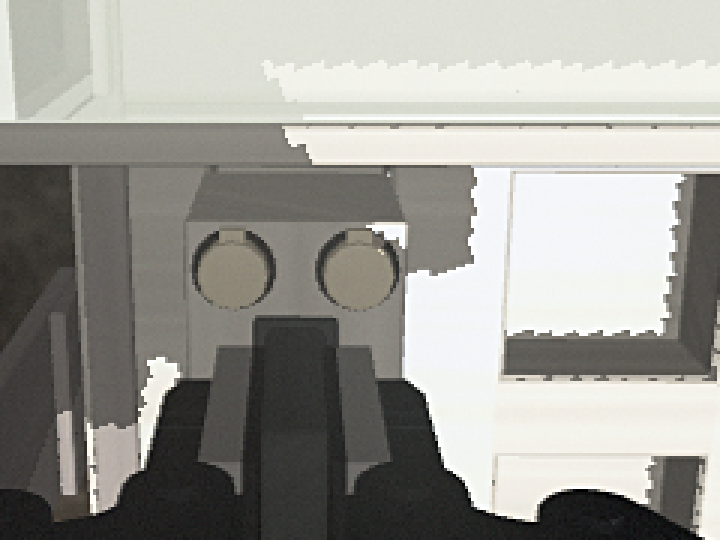

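Call:
{"op": "arm_command", "data": {"rows": [[1.2,0,-0.3,0,0,-0.003,0],[0,3,0,0,0,0,0],[0,3,0,0,0,0,0],[0,3,0,0,0,0,0],[0,3,0,0,0,0,0],[0,3,0,0,0,0,0],[0,3,0,0,0,0,0],[0,0,0,0,0,0,0],[0,0,0,0,0,0,0],[0,0,0,0,0,0,0]]}}

```text
clock: 34.43
eef_pos: [0.4966, -0.2909, 0.1034]
tool_rot: [-1.555, 0.267, -0.267]
wrist_force: [-0.5, 0.8, 0.9]
gripper_width: 0.0087
```

```bash
python3 -c "
from h import *
plan([.4965,-.2904,.0859],-19.5)
"
```

```text
t 34.43 pos [ 0.4966 -0.2909  0.1034] yaw -19.51 down [ 0.e+00 -5.e-04 -1.e+00] w 8.7 F [-0.5  0.8  0.9] q [-0.61  0.37  1.84 -0.    0.93 -0.26]
 shift mm [-0.3 17.5  0.4]
 turn [ 0.0005 -0.0001  0.0002]
```

Call:
{"op": "arm_command", "data": {"rows": [[0,3,0,0,0,0,0],[0,3,0,0,0,0,0],[0,3,0,0,0,0,0],[0,3,0,0,0,0,0],[0,3,0,0,0,0,0],[0,2,0,0,0,0,0],[0,1,0,0,0,0,0],[0,0,0,0,0,0,0],[0,0,0,0,0,0,0],[0,0,0,0,0,0,0]]}}

```text
clock: 35.27
eef_pos: [0.4966, -0.2907, 0.0854]
tool_rot: [-1.554, 0.269, -0.266]
wrist_force: [-0.7, 0.7, 2.4]
gripper_width: 0.0087
```

```bash
python3 -c "
from h import *
plan([.4965,-.2904,.0859],-19.5)
"
```

```text
t 35.27 pos [ 0.4966 -0.2907  0.0854] yaw -19.5 down [-0.0016  0.001  -1.    ] w 8.7 F [-0.7  0.7  2.4] q [-0.61  0.39  1.85 -0.    0.9  -0.26]
 shift mm [-0.2 -0.5  0.3]
 turn [-0.0003 -0.0001 -0.0019]
```

Call:
{"op": "arm_command", "data": {"rows": [[0,0,0,0,0,0,30],[0,0,0,0,0,0,30],[0,0,0,0,0,0,30],[0,-5,0,0,0,0,30],[0,-15,0,0,0,0,30],[0,-30,0,0,0,0,30],[0,-35,0,0,0,0,30],[0,-35,0,0,0,0,30],[0,-35,0,0,0,0,30],[0,-20,0,0,0,0,30]]}}

```text
clock: 36.1
eef_pos: [0.4936, -0.2891, 0.2605]
tool_rot: [-1.549, 0.277, -0.257]
wrist_force: [1.6, -1.2, 0.8]
gripper_width: 0.03
```

```bash
python3 -c "
from h import *
plan([.565,.213,.25],-3.8)
im,c=snap('top','t17')
cv2.imwrite('pics/t17c.png',cv2.resize(im[180:330,130:510,::-1],(800,316)))
"
```

```text
t 36.1 pos [ 0.4936 -0.2891  0.2605] yaw -19.51 down [-0.0118  0.0069 -0.9999] w 30.0 F [ 1.6 -1.2  0.8] q [-0.61  0.19  1.72 -0.    1.24 -0.26]
 shift mm [-100.2   13.2  497.1]
 turn [-0.0044 -0.2742 -0.013 ]
```

View pics/t17c.png

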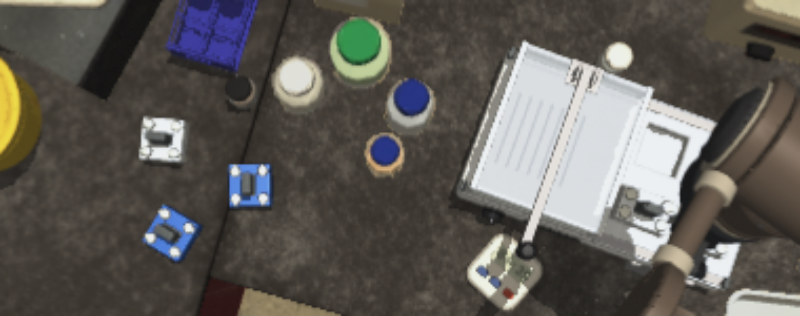

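Call:
{"op": "arm_command", "data": {"rows": [[-4,-3,18,0,0,0,30],[-8,-3,36,0,0,0,30],[-8,-3,36,0,0,0,30],[-8,-3,36,0,0,0,30],[-8,0,36,0,0,0,30],[-8,0,36,0,0,0,30],[-8,0,36,0,0,0,30],[-8,0,36,0,0,0,30],[-8,0,36,0,0,0,30],[-8,0,36,0,0,0,30]]}}

```text
clock: 36.98
eef_pos: [0.545, 0.0604, 0.2849]
tool_rot: [-1.56, 0.266, -0.293]
wrist_force: [0.1, 0.2, 0.9]
gripper_width: 0.0299
```

Call:
{"op": "arm_command", "data": {"rows": [[-8,0,36,0,0,0,30],[-8,0,36,0,0,0,30],[-8,0,36,0,0,0,30],[-4,0,20,0,0,0,30],[-2,0,10,0,0,0,30],[0,0,0,0,-0.09,0,30],[0,0,0,0,-0.09,0,30],[0,0,0,0,-0.09,0,30],[0,0,0,0,0,0,30],[0,0,0,0,0,0,30]]}}

```text
clock: 37.82
eef_pos: [0.5645, 0.2152, 0.2841]
tool_rot: [-1.578, 0.035, -0.067]
wrist_force: [-0.5, -0.7, 0.4]
gripper_width: 0.0296
```

```bash
python3 -c "
from h import *
plan([.5645,.213,.15],-3.8)
im,c=snap('wrist','w18')
print(proj(c,[[.5645,.2131,.08],[.5645,.2131,.04]]))
"
```

```text
t 37.82 pos [0.5645 0.2152 0.2841] yaw -3.73 down [ 0.0199 -0.0084 -0.9998] w 29.6 F [-0.5 -0.7  0.4] q [ 0.3   0.22  1.64 -0.01  1.27  0.37]
 shift mm [ -2.6 134.1  -1.3]
 turn [0.0071 0.0012 0.0204]
[[313.79085064 215.65791502]
 [313.46004894 208.25599192]]
```

View pics/w18.png

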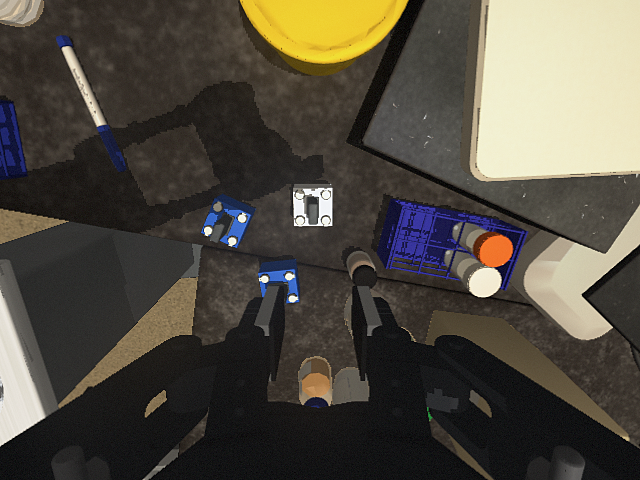

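Call:
{"op": "arm_command", "data": {"rows": [[-2.5,0,-1.5,0.007,0,0.02,30],[0,10,0,0,0,0,30],[0,20,-1,0,0,0,30],[0,25,-1,0,0,0,30],[0,25,-1,0,0,0,30],[0,25,-1,0,0,0,30],[0,20,0,0,0,0,30],[0,8,0,0,0,0,30],[0,0,0,0,0,0,30],[0,0,0,0,0,0,30]]}}

```text
clock: 38.7
eef_pos: [0.5628, 0.2053, 0.1443]
tool_rot: [-1.568, 0.063, -0.064]
wrist_force: [-0.1, -0.3, 0.8]
gripper_width: 0.0301
```

```bash
python3 -c "
from h import *
plan([.5645,.213,.058],-3.8)
im,c=snap('wrist','w19')
print(proj(c,[[.5645,.2131,.08],[.5645,.2131,.04]]))
cv2.imwrite('pics/w19c.png',im[150:430,200:440,::-1].repeat(2,0).repeat(2,1))
"
```

```text
t 38.7 pos [0.5628 0.2053 0.1443] yaw -4.65 down [ 5.0e-04  1.5e-03 -1.0e+00] w 30.1 F [-0.1 -0.3  0.8] q [0.28 0.35 1.76 0.   1.02 0.36]
 shift mm [ 1.  86.3  7.7]
 turn [-0.0016 -0.0148  0.0004]
[[319.36750886 247.53732883]
 [319.1125989  231.76692257]]
```

View pics/w19c.png

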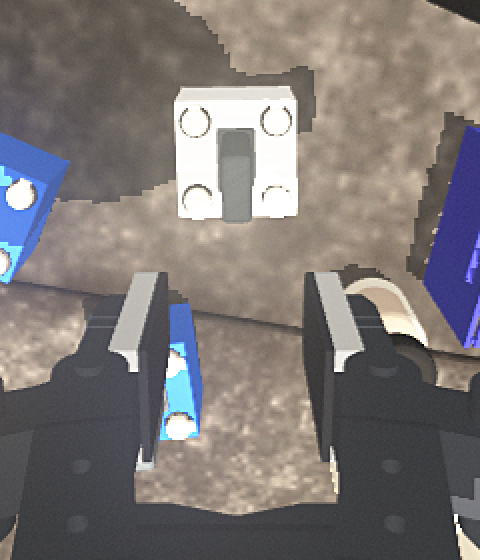

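Call:
{"op": "arm_command", "data": {"rows": [[0.5,0,8,0,-0.015,0,30],[0,10,0,0,0,0,30],[0,20,0,0,0,0,30],[0,20,0,0,0,0,30],[0,18,0,0,0,0,30],[0,10,0,0,0,0,30],[0,5,0,0,0,0,30],[0,0,0,0,0,0,30],[0,0,0,0,0,0,30],[0,0,0,0,0,0,30]]}}

```text
clock: 39.58
eef_pos: [0.5852, 0.2229, 0.0878]
tool_rot: [-1.555, 0.016, -0.08]
wrist_force: [0.4, 0.0, 0.3]
gripper_width: 0.0298
```

```bash
python3 -c "
from h import *
plan([.5645,.2135,.056],-3.8)
"
```

```text
t 39.58 pos [0.5852 0.2229 0.0878] yaw -3.51 down [ 0.0415  0.0138 -0.999 ] w 29.8 F [0.4 0.  0.3] q [0.29 0.45 1.76 0.   0.89 0.35]
 shift mm [-21.4  30.8 -11.1]
 turn [-0.0164  0.0053  0.0405]
```

Call:
{"op": "arm_command", "data": {"rows": [[-10,0,-5,-0.016,0,0.04,30],[-10,0,-5,0,0,0,30],[0,0,0,0,0,0,30],[0,0,0,0,0,0,30],[0,0,0,0,0,0,30],[0,0,0,0,0,0,30],[0,0,0,0,0,0,30],[0,0,0,0,0,0,30],[0,0,0,0,0,0,30],[0,0,0,0,0,0,30]]}}

```text
clock: 40.42
eef_pos: [0.5657, 0.2154, 0.0858]
tool_rot: [-1.569, 0.046, -0.048]
wrist_force: [-0.1, 0.5, 0.3]
gripper_width: 0.0304
```

```bash
python3 -c "
from h import *
plan([.5645,.2135,.056],-3.8)
im,c=snap('wrist','w20')
print(proj(c,[[.5645,.2131,.08],[.5645,.2131,.04]]))
snap('scene','s20')
"
```

```text
t 40.42 pos [0.5657 0.2154 0.0858] yaw -3.44 down [ 1.7e-03  9.0e-04 -1.0e+00] w 30.4 F [-0.1  0.5  0.3] q [0.29 0.44 1.78 0.   0.92 0.35]
 shift mm [-1.1 29.8 -2. ]
 turn [-0.001   0.0063  0.0016]
[[315.20636866 304.91403437]
 [315.59356305 273.84847951]]
```

View pics/w20.png

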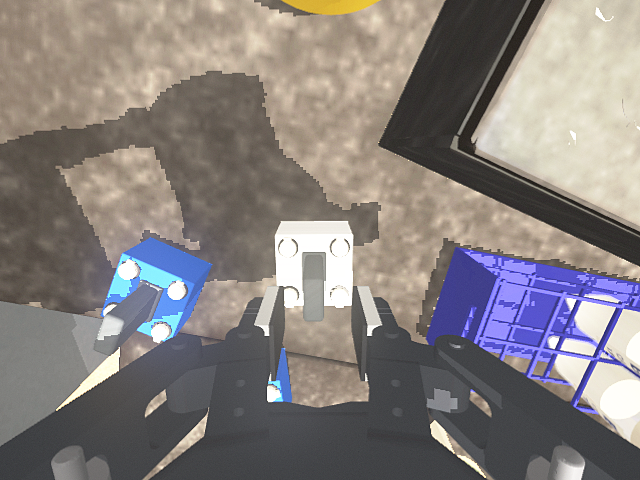

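View pics/s20.png

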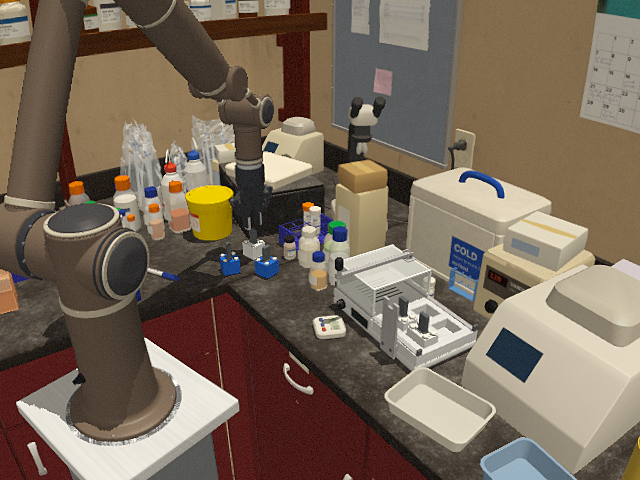

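Call:
{"op": "arm_command", "data": {"rows": [[-1,0,-2,0,0.006,0,30],[-0.5,5,0,0,0,0,30],[-0.5,5,0,0,0,0,30],[-0.5,5,0,0,0,0,30],[-0.5,5,0,0,0,0,30],[-0.5,5,0,0,0,0,30],[0,3,0,0,0,0,30],[0,0,0,0,0,0,30],[0,0,0,0,0,0,30],[0,0,0,0,0,0,30]]}}

```text
clock: 41.35
eef_pos: [0.5607, 0.2131, 0.0535]
tool_rot: [-1.57, 0.053, -0.052]
wrist_force: [0.2, 0.8, -0.1]
gripper_width: 0.0302
```

```bash
python3 -c "
from h import *
plan([.5645,.2135,.056],-3.8)
"
```

```text
t 41.35 pos [0.5607 0.2131 0.0535] yaw -3.82 down [-6.e-04  1.e-04 -1.e+00] w 30.2 F [ 0.2  0.8 -0.1] q [0.29 0.48 1.8  0.   0.86 0.36]
 shift mm [ 3.8 -2.5  0.7]
 turn [-0.0001 -0.0004 -0.0006]
```

Call:
{"op": "arm_command", "data": {"rows": [[3.5,-2.5,0.5,0,0,0,30],[0,0,0,0,0,0,30],[0,0,0,0,0,0,0],[0,0,0,0,0,0,0],[0,0,0,0,0,0,0],[0,0,0,0,0,0,0],[0,0,0,0,0,0,0],[0,0,0,0,0,0,0],[0,0,0,0,0,0,0],[0,0,0,0,0,0,0]]}}

```text
clock: 42.18
eef_pos: [0.5652, 0.2136, 0.057]
tool_rot: [-1.569, 0.052, -0.053]
wrist_force: [0.1, -0.1, -1.6]
gripper_width: 0.0085
```

```bash
python3 -c "
from h import *
plan([.5645,.2135,.056],-3.8)
"
```

```text
t 42.18 pos [0.5652 0.2136 0.057 ] yaw -3.83 down [ 9.e-04  7.e-04 -1.e+00] w 8.5 F [ 0.1 -0.1 -1.6] q [0.29 0.48 1.79 0.   0.87 0.36]
 shift mm [-0.7  1.  -0.1]
 turn [-0.0007 -0.0005  0.0009]
```

Call:
{"op": "arm_command", "data": {"rows": [[0,-5,0,0,0,0,0],[0,-15,0,0,0,0,0],[0,-25,0,0,0,0,0],[0,-25,0,0,0,0,0],[0,-25,0,0,0,0,0],[0,-25,0,0,0,0,0],[0,-25,0,0,0,0,0],[0,-25,0,0,0,0,0],[0,-25,0,0,0,0,0],[0,-10,0,0,0,0,0]]}}

```text
clock: 43.02
eef_pos: [0.5579, 0.2113, 0.2635]
tool_rot: [-1.577, 0.068, -0.036]
wrist_force: [0.6, 0.5, -1.8]
gripper_width: 0.0086
```

```bash
python3 -c "
from h import *
plan([.5593,-.3169,.26],-19.5)
im,c=snap('wrist','w21')
cv2.imwrite('pics/w21c.png',cv2.resize(im[220:320,270:370,::-1],(700,700),interpolation=cv2.INTER_NEAREST))
for v in(245,250,255,260): print(v,toolpt(c,(318,v),16.5))
"
```

```text
t 43.02 pos [0.5579 0.2113 0.2635] yaw -3.83 down [-0.0205 -0.0058 -0.9998] w 8.6 F [ 0.6  0.5 -1.8] q [0.29 0.24 1.65 0.   1.27 0.36]
 shift mm [  36.7    6.5 -526.9]
 turn [ 0.0098  0.2736 -0.019 ]
245 [-0.4 16.5 23.5]
250 [-0.4 16.5 21.1]
255 [-0.4 16.5 18.6]
260 [-0.4 16.5 16.1]
```

View pics/w21c.png

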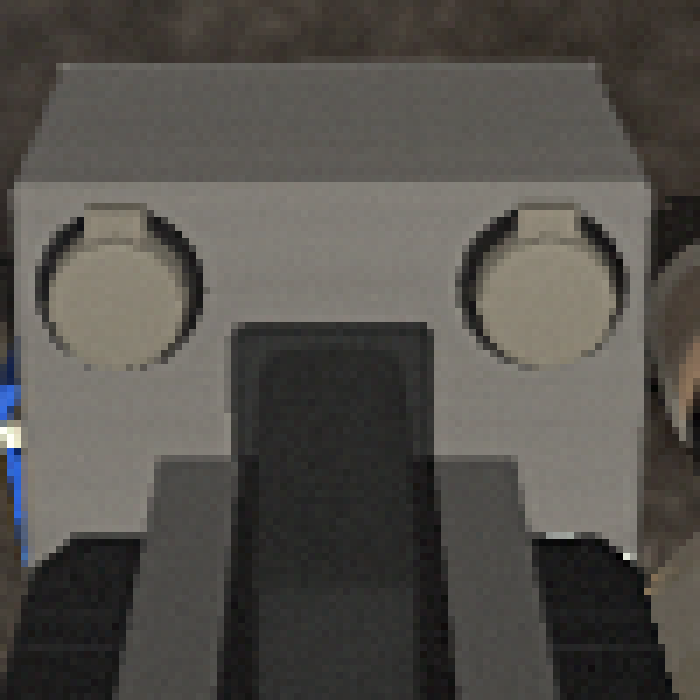

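Call:
{"op": "arm_command", "data": {"rows": [[0,-4,0,0.01,0.092,-0.02,0],[0,-4,0,0,0.092,0,0],[0,-4,0,0,0.09,0,0],[0,-4,0,0,0,0,0],[0,-4,0,0,0,0,0],[0,-4,0,0,0,0,0],[0,0,0,0,0,0,0],[0,0,0,0,0,0,0],[0,0,0,0,0,0,0],[0,0,0,0,0,0,0]]}}

```text
clock: 43.9
eef_pos: [0.5538, 0.21, 0.2806]
tool_rot: [-1.557, 0.279, -0.263]
wrist_force: [-0.6, 0.0, -2.6]
gripper_width: 0.009
```

```bash
python3 -c "
from h import *
plan([.49,-.05,.29],-19.5)
"
```

```text
t 43.9 pos [0.5538 0.21   0.2806] yaw -19.78 down [-0.0103 -0.0012 -0.9999] w 9.0 F [-0.6  0.  -2.6] q [0.29 0.21 1.65 0.   1.29 0.63]
 shift mm [  27.9   -8.4 -266.3]
 turn [ 0.0046 -0.0048 -0.0093]
```

Call:
{"op": "arm_command", "data": {"rows": [[1,-1,-15,0.004,-0.004,-0.009,0],[3,-1,-30,0,0,0,0],[3,-1,-32,0,0,0,0],[3,-1,-32,0,0,0,0],[3,-1,-32,0,0,0,0],[3,-1,-32,0,0,0,0],[4,-1,-32,0,0,0,0],[4,-1,-32,0,0,0,0],[4,0,-32,0,0,0,0],[6,0,-32,0,0,0,0]]}}

```text
clock: 44.73
eef_pos: [0.4841, -0.0897, 0.2866]
tool_rot: [-1.553, 0.254, -0.255]
wrist_force: [0.2, 0.8, -1.6]
gripper_width: 0.0086
```

```bash
python3 -c "
from h import *
plan([.5589,-.318,.28],-19.5)
"
```

```text
t 44.73 pos [ 0.4841 -0.0897  0.2866] yaw -18.59 down [ 0.0015  0.0029 -1.    ] w 8.6 F [ 0.2  0.8 -1.6] q [-0.27 -0.    1.88  0.    1.27  0.05]
 shift mm [ 143.7    6.  -192.6]
 turn [-0.0033  0.0158  0.0005]
```

Call:
{"op": "arm_command", "data": {"rows": [[18,0,-26,0,0,0,0],[20,0,-28,0,0,0,0],[20,0,-28,0,0,0,0],[20,0,-28,0,0,0,0],[20,0,-28,0,0,0,0],[15,0,-20,0,0,0,0],[8,0,-10,0,0,0,0],[0,0,0,0,0.016,0,0],[0,0,0,0,0,0,0],[0,0,0,0,0,0,0]]}}

```text
clock: 45.57
eef_pos: [0.5426, -0.3055, 0.2844]
tool_rot: [-1.553, 0.273, -0.274]
wrist_force: [-0.4, -0.5, -2.6]
gripper_width: 0.0088
```

```bash
python3 -c "
from h import *
plan([.5589,-.318,.16],-19.5)
"
```

```text
t 45.57 pos [ 0.5426 -0.3055  0.2844] yaw -19.98 down [ 8.e-04  6.e-04 -1.e+00] w 8.8 F [-0.4 -0.5 -2.6] q [-0.58  0.26  1.59  0.    1.3  -0.23]
 shift mm [ 19.5 124.4  -6.3]
 turn [-0.0009 -0.0084  0.0005]
```

Call:
{"op": "arm_command", "data": {"rows": [[10,0,-5,0,-0.008,0,0],[9,0,-4,0,0,0,0],[0,8,0,0,0,0,0],[0,12,0,0,0,0,0],[0,12,0,0,0,0,0],[0,12,0,0,0,0,0],[0,12,0,0,0,0,0],[0,8,0,0,0,0,0],[0,0,0,0,0,0,0],[0,0,0,0,0,0,0]]}}

```text
clock: 46.4
eef_pos: [0.5545, -0.3114, 0.2104]
tool_rot: [-1.548, 0.269, -0.255]
wrist_force: [-0.5, 0.9, -2.3]
gripper_width: 0.0088
```

```bash
python3 -c "
from h import *
plan([.5589,-.318,.15],-19.5)
"
```

```text
t 46.4 pos [ 0.5545 -0.3114  0.2104] yaw -19.14 down [-0.0073  0.0086 -0.9999] w 8.8 F [-0.5  0.9 -2.3] q [-0.58  0.35  1.62  0.    1.18 -0.25]
 shift mm [ 6.9 60.3 -5.1]
 turn [-0.0057  0.0062 -0.0098]
```

Call:
{"op": "arm_command", "data": {"rows": [[7,0,-5,-0.006,0.006,-0.01,0],[0,5,0,0,0,0,0],[0,10,0,0,0,0,0],[0,10,0,0,0,0,0],[0,10,0,0,0,0,0],[0,10,0,0,0,0,0],[0,10,0,0,0,0,0],[0,0,0,0,0,0,0],[0,0,0,0,0,0,0],[0,0,0,0,0,0,0]]}}

```text
clock: 47.23
eef_pos: [0.5603, -0.32, 0.1495]
tool_rot: [-1.556, 0.267, -0.269]
wrist_force: [-0.2, 0.4, -2.8]
gripper_width: 0.0088
```

```bash
python3 -c "
from h import *
plan([.5589,-.318,.124],-19.5)
im,c=snap('wrist','w22')
cv2.imwrite('pics/w22c.png',cv2.resize(im[170:350,220:460,::-1],None,fx=3,fy=3,interpolation=cv2.INTER_NEAREST))
"
```

```text
t 47.23 pos [ 0.5603 -0.32    0.1495] yaw -19.56 down [ 0.0014 -0.0018 -1.    ] w 8.8 F [-0.2  0.4 -2.8] q [-0.59  0.43  1.65 -0.    1.06 -0.24]
 shift mm [-2.  25.5  1.4]
 turn [ 0.0012 -0.0011  0.0019]
```

View pics/w22.png

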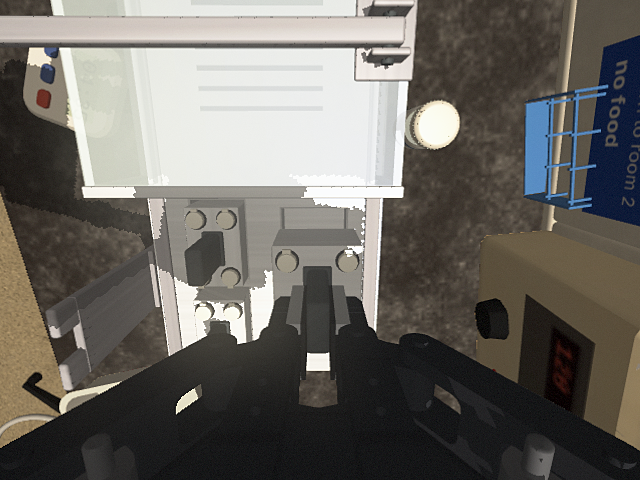

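Both wide blocks seated; the square block hovers over the back-left socket. Lowering on.

Call:
{"op": "arm_command", "data": {"rows": [[-2,0,1.5,0,0,0.002,0],[0,6,0,0,0,0,0],[0,6,0,0,0,0,0],[0,6,0,0,0,0,0],[0,6,0,0,0,0,0],[0,6,0,0,0,0,0],[0,0,0,0,0,0,0],[0,0,0,0,0,0,0],[0,0,0,0,0,0,0],[0,0,0,0,0,0,0]]}}

```text
clock: 48.12
eef_pos: [0.5603, -0.3185, 0.1184]
tool_rot: [-1.557, 0.265, -0.271]
wrist_force: [-0.9, -0.1, -2.5]
gripper_width: 0.0089
```

```bash
python3 -c "
from h import *
plan([.5589,-.318,.104],-19.5)
im,c=snap('wrist','w23')
cv2.imwrite('pics/w23c.png',cv2.resize(im[170:350,220:460,::-1],None,fx=3,fy=3,interpolation=cv2.INTER_NEAREST))
"
```

```text
t 48.12 pos [ 0.5603 -0.3185  0.1184] yaw -19.55 down [ 0.0028 -0.0033 -1.    ] w 8.9 F [-0.9 -0.1 -2.5] q [-0.58  0.46  1.67 -0.    1.01 -0.24]
 shift mm [-1.5 14.4  0.1]
 turn [ 0.0022 -0.001   0.0037]
```

View pics/w23c.png

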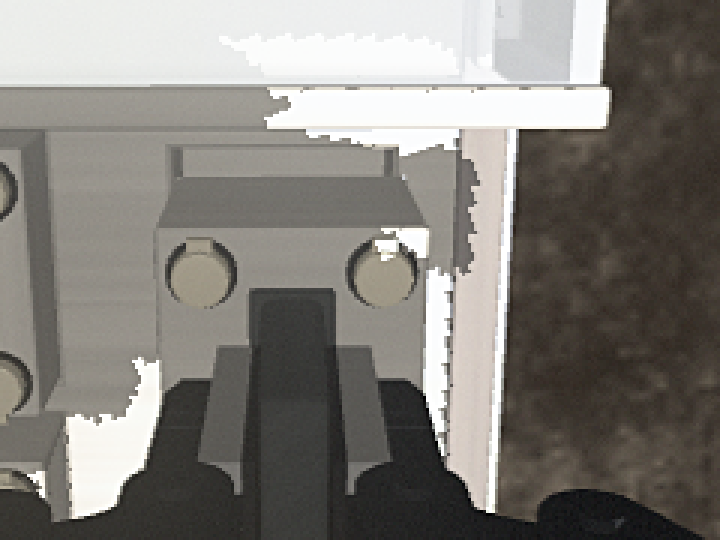

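```bash
python3 -c "
from h import *
c=calibration('wrist')
print('socket edge',toolpt(c,(220+283.5/3,170+146/3),118.4-50),'want 23+1.2')
print('block bottom edge',toolpt(c,(220+290/3,170+178/3),57),'(untapered 22, 19.5 tapered; at 53: )',toolpt(c,(220+290/3,170+178/3),53))
"
```

```text
socket edge [-2.  68.4 25.1] want 23+1.2
block bottom edge [-0.6 57.  21.2] (untapered 22, 19.5 tapered; at 53: ) [-0.6 53.  22.2]
```

Call:
{"op": "arm_command", "data": {"rows": [[-1.5,0,0.5,0,0,0.003,0],[0,0,0,0,0,0,0],[0,3,0,0,0,0,0],[0,3,0,0,0,0,0],[0,3,0,0,0,0,0],[0,3,0,0,0,0,0],[0,3,0,0,0,0,0],[0,0,0,0,0,0,0],[0,0,0,0,0,0,0],[0,0,0,0,0,0,0]]}}

```text
clock: 49.0
eef_pos: [0.5594, -0.3179, 0.1026]
tool_rot: [-1.557, 0.267, -0.269]
wrist_force: [0.2, 0.0, -2.4]
gripper_width: 0.0089
```

```bash
python3 -c "
from h import *
plan([.5589,-.318,.085],-19.5)
"
```

```text
t 49.0 pos [ 0.5594 -0.3179  0.1026] yaw -19.55 down [ 9.0e-04 -3.1e-03 -1.0e+00] w 8.9 F [ 0.2  0.  -2.4] q [-0.58  0.48  1.68 -0.    0.98 -0.24]
 shift mm [-0.5 17.6 -0.3]
 turn [ 0.0026 -0.0009  0.0019]
```

Call:
{"op": "arm_command", "data": {"rows": [[0,3,0,0,0,0,0],[0,3,0,0,0,0,0],[0,3,0,0,0,0,0],[0,3,0,0,0,0,0],[0,3,0,0,0,0,0],[0,2,0,0,0,0,0],[0,1,0,0,0,0,0],[0,1,0,0,0,0,0],[0,0,0,0,0,0,0],[0,0,0,0,0,0,0]]}}

```text
clock: 49.83
eef_pos: [0.5596, -0.3183, 0.0846]
tool_rot: [-1.557, 0.267, -0.269]
wrist_force: [-0.3, -0.3, -2.1]
gripper_width: 0.0088
```

```bash
python3 -c "
from h import *
plan([.5589,-.318,.085],-19.5)
"
```

```text
t 49.83 pos [ 0.5596 -0.3183  0.0846] yaw -19.56 down [ 5.e-04 -3.e-03 -1.e+00] w 8.8 F [-0.3 -0.3 -2.1] q [-0.58  0.51  1.68 -0.    0.95 -0.24]
 shift mm [-0.8 -0.4  0. ]
 turn [ 0.0027 -0.0011  0.0015]
```

Call:
{"op": "arm_command", "data": {"rows": [[0,1,0,0,0,0,0],[0,1,0,0,0,0,0],[0,0,0,0,0,0,0],[0,0,0,0,0,0,30],[0,0,0,0,0,0,30],[0,0,0,0,0,0,30],[0,-5,0,0,0,0,30],[0,-15,0,0,0,0,30],[0,-30,0,0,0,0,30],[0,-30,0,0,0,0,30]]}}

```text
clock: 50.67
eef_pos: [0.5564, -0.316, 0.159]
tool_rot: [-1.552, 0.275, -0.26]
wrist_force: [0.5, -0.9, 0.5]
gripper_width: 0.0303
```

Call:
{"op": "arm_command", "data": {"rows": [[0,-30,0,0,0,0,30],[0,-30,0,0,0,0,30],[0,-20,0,0,0,0,30],[-20,0,0,0,0,0,30],[-20,0,0,0,0,0,30],[-20,0,0,0,0,0,30],[-20,0,0,0,0,0,30],[-20,0,0,0,0,0,30],[-20,0,0,0,0,0,30],[0,0,0,0,0,0,30]]}}

```text
clock: 51.5
eef_pos: [0.4478, -0.2793, 0.2584]
tool_rot: [-1.566, 0.252, -0.283]
wrist_force: [-0.7, -0.3, 0.3]
gripper_width: 0.0305
```

```bash
python3 -c "
from h import *
plan([.45,-.16,.25],71)
im,c=snap('wrist','w24');im,c=snap('top','t24');cv2.imwrite('pics/t24c.png',cv2.resize(im[180:330,120:520,::-1],(800,300)))
im,c=snap('scene','s24');cv2.imwrite('pics/s24c.png',cv2.resize(im[230:380,300:500,::-1],(800,600)))
"
```

```text
t 51.5 pos [ 0.4478 -0.2793  0.2584] yaw -19.47 down [ 0.0173 -0.0146 -0.9997] w 30.5 F [-0.7 -0.3  0.3] q [-0.64  0.08  1.85 -0.    1.19 -0.3 ]
 shift mm [-37.9   6.7 113.3]
 turn [ 0.023  -1.5791  0.0102]
```

View pics/w24.png

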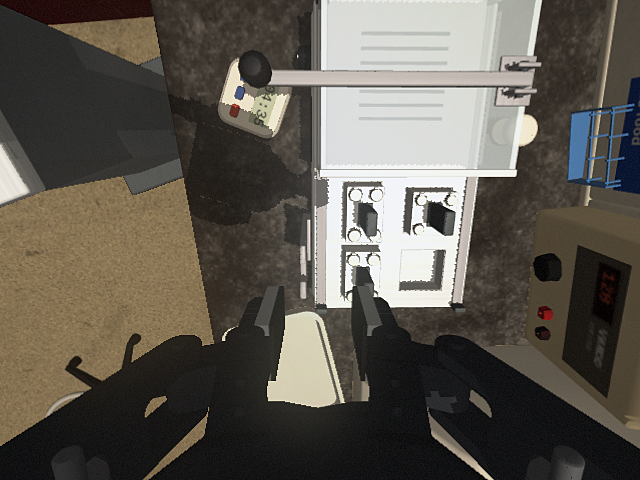

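View pics/s24c.png

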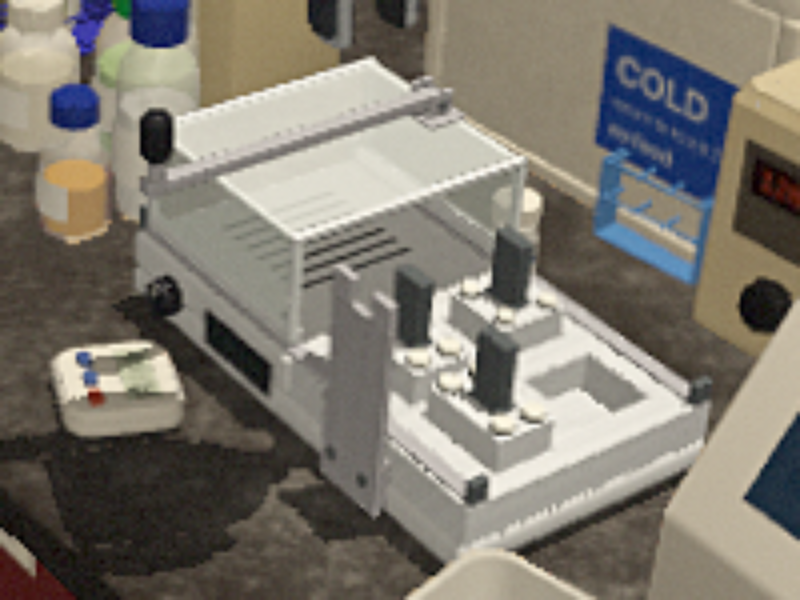

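View pics/t24.png

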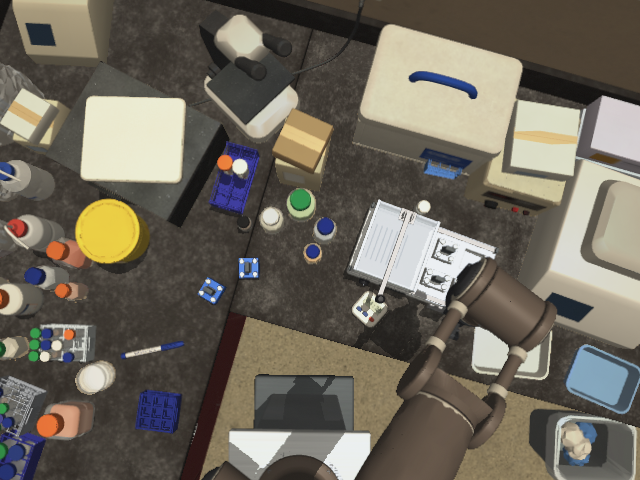

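Call:
{"op": "arm_command", "data": {"rows": [[-4,0,12,0.02,0,0.01,40],[-4,0,14,0,0,0,40],[-4,0,14,0,0,0,40],[-4,0,14,0,0,0,40],[-4,0,14,0,0,0,40],[-4,0,14,0,0,0,40],[-4,0,14,0,0,0,40],[-4,0,12,0,0,0,40],[0,0,0,0,-0.12,0,40],[0,0,0,0,-0.12,0,40]]}}

```text
clock: 52.48
eef_pos: [0.4657, -0.1555, 0.2597]
tool_rot: [-1.555, 0.054, -0.086]
wrist_force: [0.3, 0.3, 0.3]
gripper_width: 0.0402
```

Call:
{"op": "arm_command", "data": {"rows": [[0,0,0,0,-0.12,0,40],[0,0,0,0,-0.12,0,40],[0,0,0,0,-0.12,0,40],[0,0,0,0,-0.12,0,40],[0,0,0,0,-0.12,0,40],[0,0,0,0,-0.12,0,40],[0,0,0,0,-0.12,0,40],[0,0,0,0,-0.12,0,40],[0,0,0,0,-0.12,0,40],[0,0,0,0,-0.12,0,40]]}}

```text
clock: 53.32
eef_pos: [0.4723, -0.1412, 0.2585]
tool_rot: [-1.367, -0.924, 0.876]
wrist_force: [0.3, -0.2, -0.4]
gripper_width: 0.0397
```

```bash
python3 -c "
from h import *
plan([.4505,-.1605,.2],70.7)
im,c=snap('wrist','w25')
"
```

```text
t 53.32 pos [ 0.4723 -0.1412  0.2585] yaw 66.46 down [ 0.0199  0.0238 -0.9995] w 39.7 F [ 0.3 -0.2 -0.4] q [-0.4   0.02  1.92  0.03  1.2  -1.57]
 shift mm [-28.1  57.6  12.8]
 turn [ 0.0098 -0.0742  0.0294]
```

View pics/w25.png

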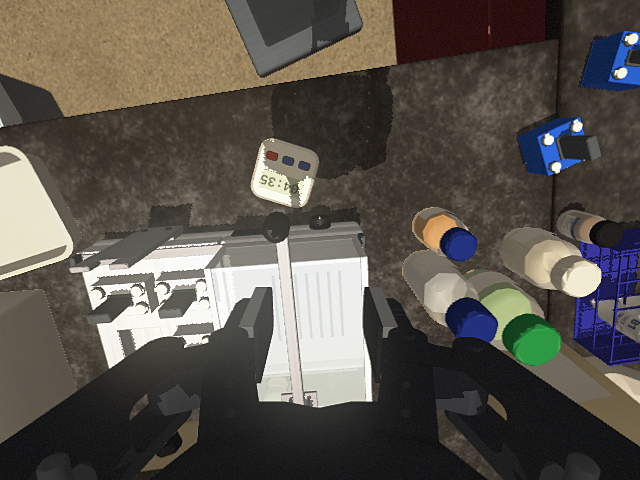

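Call:
{"op": "arm_command", "data": {"rows": [[-10,0,6,0.01,-0.074,0.03,40],[-9,0,5,0,0,0,40],[-6,0,0,0,0,0,40],[0,8,0,0,0,0,40],[0,12,0,0,0,0,40],[0,12,0,0,0,0,40],[0,12,0,0,0,0,40],[0,8,0,0,0,0,40],[0,0,0,0,0,0,40],[0,0,0,0,0,0,40]]}}

```text
clock: 54.2
eef_pos: [0.4553, -0.1582, 0.202]
tool_rot: [-1.354, -0.95, 0.941]
wrist_force: [0.3, 0.1, 0.6]
gripper_width: 0.0401
```

```bash
python3 -c "
from h import *
plan([.4505,-.1609,.18],70.7)
"
```

```text
t 54.2 pos [ 0.4553 -0.1582  0.202 ] yaw 69.81 down [ 0.0036  0.0043 -1.    ] w 40.1 F [0.3 0.1 0.6] q [-0.43  0.06  1.99  0.01  1.09 -1.65]
 shift mm [-4.3 22.   3.6]
 turn [ 0.002  -0.0155  0.0053]
```

Call:
{"op": "arm_command", "data": {"rows": [[-4,0,4,0.002,-0.015,0.005,40],[0,0,0,0,0,0,40],[0,7,0,0,0,0,40],[0,7,0,0,0,0,40],[0,8,0,0,0,0,40],[0,0,0,0,0,0,40],[0,0,0,0,0,0,40],[0,0,0,0,0,0,40],[0,0,0,0,0,0,40],[0,0,0,0,0,0,40]]}}

```text
clock: 55.03
eef_pos: [0.4511, -0.1614, 0.1795]
tool_rot: [-1.353, -0.959, 0.956]
wrist_force: [0.1, -0.7, -0.2]
gripper_width: 0.0402
```

```bash
python3 -c "
from h import *
plan([.4505,-.1609,.145],70.7)
im,c=snap('wrist','w26')
"
```

```text
t 55.03 pos [ 0.4511 -0.1614  0.1795] yaw 70.64 down [ 0.0032 -0.0012 -1.    ] w 40.2 F [ 0.1 -0.7 -0.2] q [-0.43  0.08  2.02  0.    1.04 -1.67]
 shift mm [ 0.3 34.5  0.9]
 turn [ 0.0034 -0.001  -0.    ]
```

View pics/w26.png

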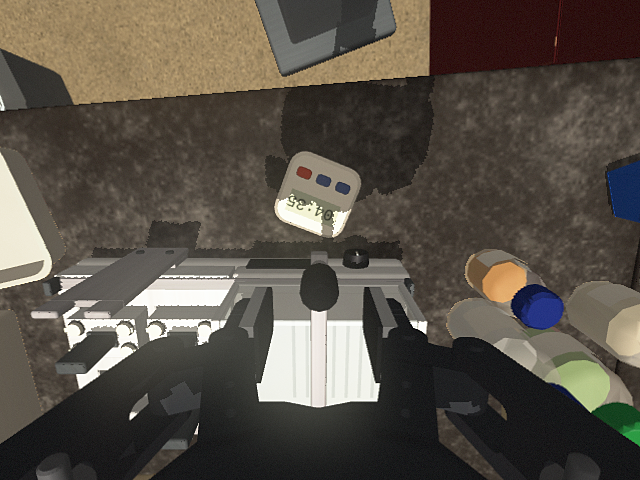

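Knob is centred at (318,288) between the fingers. Descend and grip.

Call:
{"op": "arm_command", "data": {"rows": [[0,5,0,0,0,0,40],[0,7,0,0,0,0,40],[0,7,0,0,0,0,40],[0,7,0,0,0,0,40],[0,6,0,0,0,0,40],[0,2,0,0,0,0,40],[0,0,0,0,0,0,40],[0,0,0,0,0,0,40],[0,0,0,0,0,0,40],[0,0,0,0,0,0,40]]}}

```text
clock: 55.92
eef_pos: [0.451, -0.1613, 0.1414]
tool_rot: [-1.352, -0.958, 0.956]
wrist_force: [0.7, -0.2, 0.2]
gripper_width: 0.0401
```

```bash
python3 -c "
from h import *
plan([.4505,-.1609,.145],70.7)
"
```

```text
t 55.92 pos [ 0.451  -0.1613  0.1414] yaw 70.64 down [ 2.4e-03 -8.0e-04 -1.0e+00] w 40.1 F [ 0.7 -0.2  0.2] q [-0.43  0.14  2.05  0.    0.95 -1.67]
 shift mm [ 0.2 -3.7  0.6]
 turn [ 0.0025 -0.001   0.    ]
```

Call:
{"op": "arm_command", "data": {"rows": [[0,-3,0.5,0,0,0,40],[0,0,0,0,0,0,20],[0,0,0,0,0,0,0],[0,0,0,0,0,0,0],[0,0,0,0,0,0,0],[0,0,0,0,0,0,0],[0,0,0,0,0,0,0],[0,0,0,0,0,0,0],[0,0,0,0,0,0,0],[0,0,0,0,0,0,0]]}}

```text
clock: 56.75
eef_pos: [0.451, -0.1613, 0.1456]
tool_rot: [-1.354, -0.959, 0.955]
wrist_force: [0.4, 1.0, 0.2]
gripper_width: 0.0173
```

Call:
{"op": "arm_command", "data": {"rows": [[0,-3,-0.2,0.015,0,0,0],[0,-3,-0.3,0.015,0,0,0],[0,-3,-0.4,0.015,0,0,0],[0,-3,-0.4,0.015,0,0,0],[0,-3,-0.4,0.015,0,0,0],[0,-3,-0.4,0.015,0,0,0],[0,-3,-0.4,0.015,0,0,0],[0,-3,-0.4,0.015,0,0,0],[0,-3,-0.4,0.015,0,0,0],[0,-3,-0.4,0.015,0,0,0]]}}

```text
clock: 57.58
eef_pos: [0.4563, -0.1632, 0.1776]
tool_rot: [-1.213, -0.859, 1.013]
wrist_force: [0.9, 0.0, -2.7]
gripper_width: 0.0169
```

```bash
python3 -c "
from h import *
plan([.4074,-.2981,.1763],70.7,.15)
"
```

```text
t 57.58 pos [ 0.4563 -0.1632  0.1776] yaw 70.63 down [-0.1535  0.054  -0.9867] w 16.9 F [ 0.9  0.  -2.7] q [-0.42  0.2   1.89 -0.01  1.21 -1.65]
 shift mm [-143.5    1.5    1.1]
 turn [-0.0134 -0.0012  0.0002]
```

Call:
{"op": "arm_command", "data": {"rows": [[-3,0,0,0,0,0,0],[-6,0,0,0,0,0,0],[-8,0,0,0,0,0,0],[-8,0,0,0,0,0,0],[-8,0,0,0,0,0,0],[-8,0,0,0,0,0,0],[-8,0,0,0,0,0,0],[-8,0,0,0,0,0,0],[-8,0,0,0,0,0,0],[-8,0,0,0,0,0,0]]}}

```text
clock: 58.42
eef_pos: [0.4302, -0.2362, 0.1773]
tool_rot: [-1.209, -0.861, 1.01]
wrist_force: [1.8, 2.5, -2.3]
gripper_width: 0.0173
```

```bash
python3 -c "
from h import *
plan([.4074,-.2981,.1763],70.7,.15)
"
```

```text
t 58.42 pos [ 0.4302 -0.2362  0.1773] yaw 70.64 down [-0.1537  0.0589 -0.9864] w 17.3 F [ 1.8  2.5 -2.3] q [-0.57  0.22  1.88 -0.04  1.21 -1.79]
 shift mm [-66.    0.8   0.9]
 turn [-0.0153 -0.0003  0.0048]
```

Call:
{"op": "arm_command", "data": {"rows": [[-8,0,0,0,0,0,0],[-8,0,0,0,0,0,0],[-8,0,0,0,0,0,0],[-8,0,0,0,0,0,0],[-8,0,0,0,0,0,0],[-8,0,0,0,0,0,0],[-6,0,0,0,0,0,0],[-4,0,0,0,0,0,0],[-3,0,0,0,0,0,0],[0,0,0,0,0,0,0]]}}

```text
clock: 59.25
eef_pos: [0.4079, -0.2981, 0.1763]
tool_rot: [-1.204, -0.863, 1.0]
wrist_force: [1.5, 0.9, -1.4]
gripper_width: 0.0173
```

```bash
python3 -c "
from h import *
plan([.4074,-.2981,.1763],70.7,.15)
"
```

```text
t 59.25 pos [ 0.4079 -0.2981  0.1763] yaw 70.36 down [-0.1513  0.0682 -0.9861] w 17.3 F [ 1.5  0.9 -1.4] q [-0.69  0.24  1.85 -0.05  1.21 -1.9 ]
 shift mm [-0.2  0.1  0.4]
 turn [-0.0161 -0.0038  0.0143]
```

Call:
{"op": "arm_command", "data": {"rows": [[-1.5,0,0,0,0,0,0],[-1.5,0,0,0,0,0,0],[0,0,0,0,0,0,0],[0,0,0,0,0,0,0],[0,0,0,0,0,0,0],[0,0,0,0,0,0,0],[0,0,0,0,0,0,0],[0,0,0,0,0,0,0],[0,0,0,0,0,0,0],[0,0,0,0,0,0,0]]}}

```text
clock: 60.08
eef_pos: [0.4079, -0.2981, 0.1763]
tool_rot: [-1.2, -0.867, 0.998]
wrist_force: [1.9, 3.5, -0.6]
gripper_width: 0.0173
```

```bash
python3 -c "
from h import *
plan([.4023,-.2963,.1443],70.7,0)
im,c=snap('wrist','w27')
im,c=snap('scene','s27');cv2.imwrite('pics/s27c.png',cv2.resize(im[230:380,300:500,::-1],(800,600)))
"
```

```text
t 60.08 pos [ 0.4079 -0.2981  0.1763] yaw 70.45 down [-0.1502  0.0729 -0.986 ] w 17.3 F [ 1.9  3.5 -0.6] q [-0.69  0.24  1.85 -0.04  1.22 -1.91]
 shift mm [-0.8 32.5  0.4]
 turn [-0.1667 -0.0028  0.019 ]
```

View pics/w27.png

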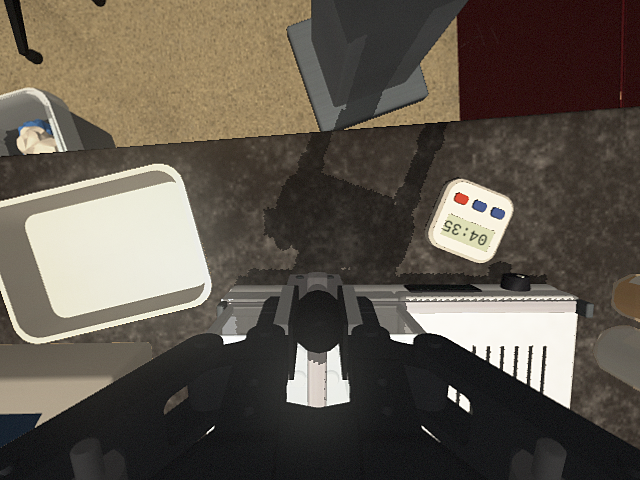

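View pics/s27c.png

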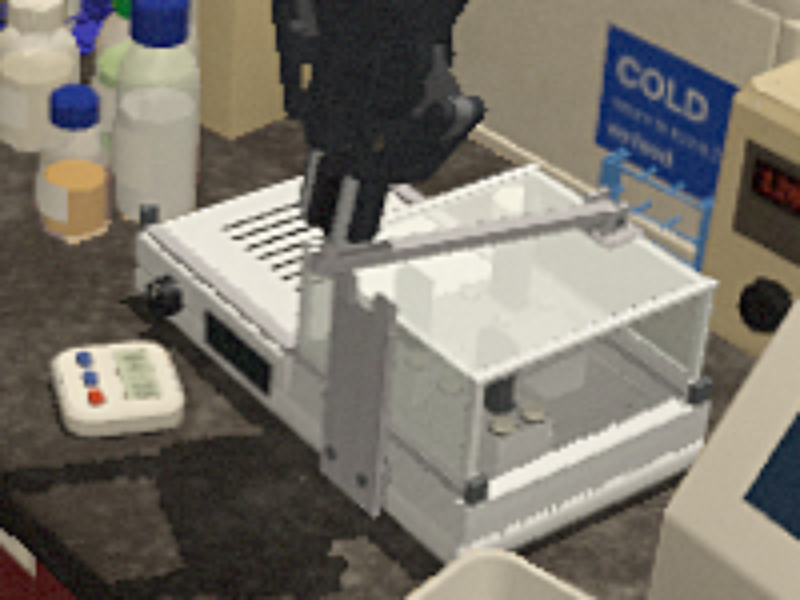

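Call:
{"op": "arm_command", "data": {"rows": [[0.5,0,0,0,0,0.01,0],[0,3,0.4,-0.015,0,0,0],[0,3,0.4,-0.015,0,0,0],[0,3,0.4,-0.015,0,0,0],[0,4,0.4,-0.018,0,0,0],[0,4,0.4,-0.018,0,0,0],[0,4,0.4,-0.018,0,0,0],[0,4,0.4,-0.018,0,0,0],[0,3,0.4,-0.015,0,0,0],[0,2,0,-0.01,0,0,0]]}}

```text
clock: 61.02
eef_pos: [0.4028, -0.2964, 0.1453]
tool_rot: [-1.343, -0.955, 0.952]
wrist_force: [-0.5, 3.3, 8.2]
gripper_width: 0.0174
```

```bash
python3 -c "
from h import *
plan([.4023,-.2963,.1443],70.7,0)
im,c=snap('scene','s28');cv2.imwrite('pics/s28c.png',cv2.resize(im[230:380,300:500,::-1],(800,600)))
"
```

```text
t 61.02 pos [ 0.4028 -0.2964  0.1453] yaw 70.48 down [-0.0028  0.0078 -1.    ] w 17.4 F [-0.5  3.3  8.2] q [-0.72  0.18  1.99  0.    0.98 -1.96]
 shift mm [-0.1  1.   0.5]
 turn [-0.0053 -0.0038  0.0065]
```

View pics/s28c.png

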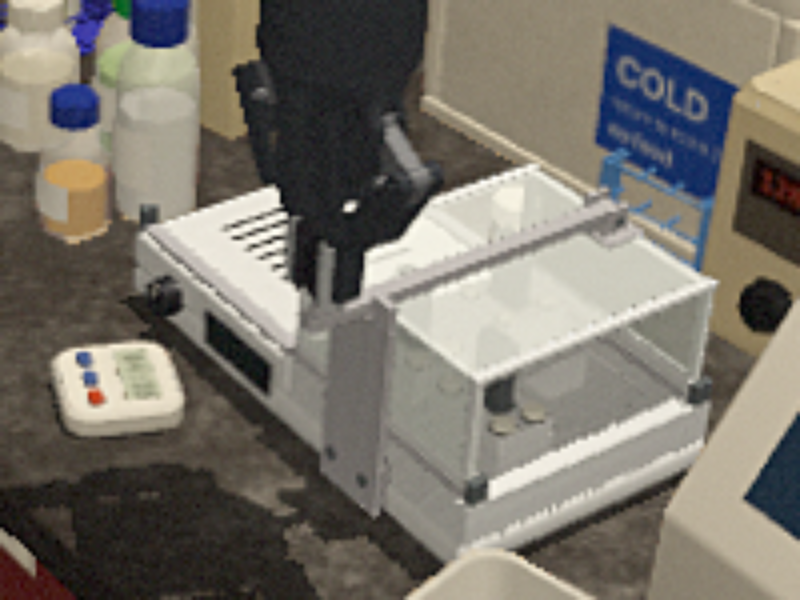

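Call:
{"op": "arm_command", "data": {"rows": [[0,0,0,0,0,0,40],[0,0,0,0,0,0,40],[0,0,0,0,0,0,40],[0,0,0,0,0,0,40],[0,-3,0,0,0,0,40],[0,-6,0,0,0,0,40],[0,-15,0,0,0,0,40],[0,-30,0,0,0,0,40],[0,-35,0,0,0,0,40],[0,-35,0,0,0,0,40]]}}

```text
clock: 61.9
eef_pos: [0.3966, -0.2952, 0.2662]
tool_rot: [-1.324, -0.944, 0.956]
wrist_force: [0.9, -0.3, 0.2]
gripper_width: 0.04
```

Call:
{"op": "arm_command", "data": {"rows": [[0,-10,0,0,0,0,40],[20,0,0,0,0,0,40],[20,0,0,0,0,0,40],[20,0,0,0,0,0,40],[20,0,0,0,0,0,40],[20,0,0,0,0,0,40],[20,0,0,0,0,0,40],[10,0,0,0,0,0,40],[0,0,0,0,0,0,40],[0,0,0,0,0,0,40]]}}

```text
clock: 62.73
eef_pos: [0.4471, -0.1744, 0.2905]
tool_rot: [-1.351, -0.95, 0.955]
wrist_force: [0.2, 0.1, 0.1]
gripper_width: 0.0403
```

```bash
python3 -c "
from h import *
plan()
im,c=snap('scene','s29');cv2.imwrite('pics/s29c.png',cv2.resize(im[230:380,300:500,::-1],(800,600),interpolation=cv2.INTER_CUBIC))
im,c=snap('top','t29')
a=cv2.imread('pics/top0.png')[190:340,340:520];b=im[190:340,340:520,::-1]
cv2.imwrite('pics/t29c.png',np.hstack([cv2.resize(a,None,fx=2.2,fy=2.2),cv2.resize(b,None,fx=2.2,fy=2.2)]))
"
```

```text
t 62.73 pos [ 0.4471 -0.1744  0.2905] yaw 70.32 down [-0.0033 -0.0011 -1.    ] w 40.3 F [0.2 0.1 0.1] q [-0.46 -0.03  1.9  -0.    1.28 -1.69]
```

View pics/s29c.png

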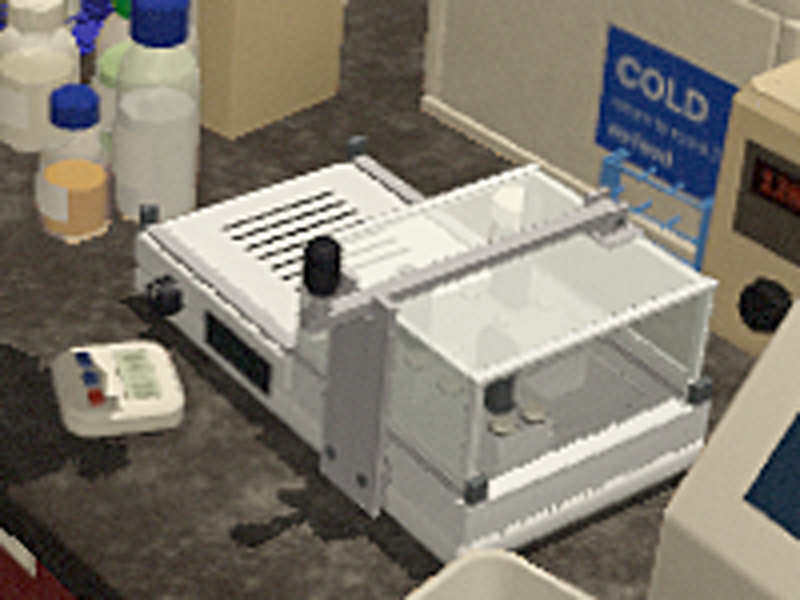

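View pics/t29c.png

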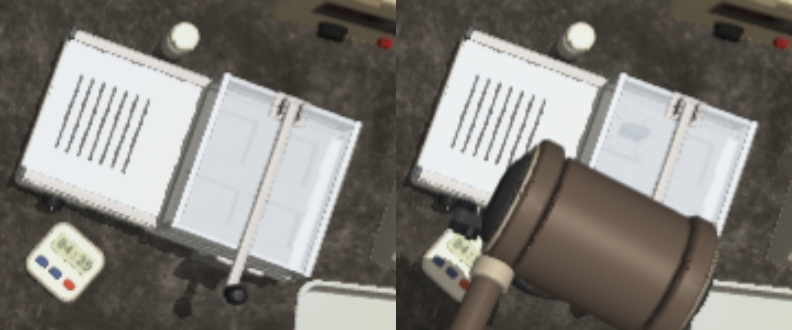

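```bash
python3 -c "
from h import *
a=cv2.imread('pics/scene0.png');b=cv2.imread('pics/s29.png')
def knob(im):
    s=im[280:320,365:400].max(2)<45
    y,x=np.nonzero(s);return x.min()+365,x.max()+365,y.min()+280,y.max()+280,s.sum()
print(knob(a),knob(b))
cv2.imwrite('pics/cmp.png',np.hstack([cv2.resize(i[260:360,360:480],(400,333)) for i in(a,b)]))
"
```

```text
(np.int64(367), np.int64(386), np.int64(282), np.int64(303), np.int64(129)) (np.int64(367), np.int64(386), np.int64(282), np.int64(303), np.int64(129))
```

View pics/cmp.png

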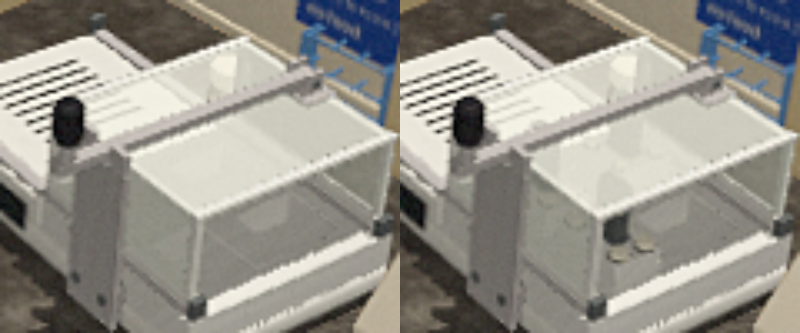

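The knob, bar and hood match the start picture to the pixel, so the guard is shut and latched. Handing in.

```bash
python3 -c "
from h import *
print(job_done())"
```

```text
the job is handed in; nothing more can be done
None
```

The run is done and handed in at about 63 s of the 210 s allowed. I don't know the verdict, because handing in doesn't report one.

**What I did**
- I lifted the latch bar and slid the guard 144 mm to its open stop.
- Three blocks were present: two wide and one square. I plugged the wide ones into both wide sockets and the square one into the back-left square socket. The two blue look-alikes stayed where they were.
- I then slid the guard shut and lowered the bar back into the notch.

**Last checks**
- **Blocks:** the tool heights put all three within about 0.5 mm of full depth, and the pictures taken before shutting the guard show them level in their sockets. The guard closed over them with no more than about 3.5 N sideways force.
- **Guard and latch:** a further 3 mm push moved nothing, so the guard is at its stop. In the last scene view, the knob's outline matches the starting picture to the pixel.
- **Timer and vials:** they look unmoved by eye in the last views; I didn't measure their positions.
- **Gripper:** it is open, touching nothing and about 0.29 m above the bench.

**What went wrong on the way**
- The arm drifted up to about 20 mm on faster descents, so I corrected and slowed down each time.
- During one drift, the second wide block probably brushed the edge of the open hood, at about 3 N. Nothing visibly moved.

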